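# Lock a gluing press with weights and a rod

## Robot

A 7-joint arm with a two-finger parallel gripper is mounted at the origin on the work surface. World frame = base frame: x ahead of the robot, y to its left, z up, the work surface at z = 0. Lengths are in m, angles in rad, forces in N, time in s.
With the tool pointing down it reaches from about 0.425 to 0.875 m from the base axis. Payload 4.7 kg.
Tool frame: the origin (TCP) lies between the finger pads; the fingertips stand 19 mm ahead of it and the grasp point (between the pads) is the TCP (ctrl.tip_extent is the distance from the TCP to the fingertips, in m); z points along the fingers, y is the line along which they close (so a half turn about z gives the same grasp; the last joint's range is limited). The gripper opens to 87 mm and grips with 3 to 60 N. Pads are 19 mm wide; open, the fingers measure 117 mm over their backs; the gripper's body (75 mm by 190 mm) begins 51 mm behind the grasp point.
Start: joints at [1.165, 0.321, -0.07, 1.45, 0.023, 1.371, -0.057], TCP at [0.265, -0.594, 0.242] pointing down, gripper open.
Joint ranges: [-2.86, 2.86], [-0.3, 2.09], [-1.38, 1.24], [0.06, 2.45], [-1.56, 4.7], [0.09, 2.05], [-2.69, 2.69]. Speed limits (rad/s): [2.57, 2.57, 3.14, 3.14, 3.14, 3.14, 3.14].

## Interface

Orientations are given as a rotation vector (axis times angle).
In Python, from bench import ctrl gives the robot as it stands.
- The arm moves only by the shell command python3 -m crank 'ROWS' [OPENING] [FORCE]. ROWS is JSON, a list of rows, each an object of numbers: "tx", "ty", "tz": the shift along the tool's x, y, z in mm; "turn": the turn about the tool's z in units of 5 degrees (1.0 is 5 degrees). In form: [{"tx": .., "ty": .., "tz": .., "turn": ..}, ...]. A call has 1 to 5 rows; each row is the pose to reach, as a shift and turn from the pose commanded when the call began, along the tool's axes at that moment; what a row does not reach only later rows make up. A row lasts 1/8 s, in which the tool goes at most 62.5 mm and 10.7 degrees, less where a joint would pass 70% of its speed; a pose out of reach is approached as far as the arm can. A call with a gripper value outside its range is refused whole. OPENING is the finger opening in mm, from 0 to 87, set as the call begins (- or left out, the last holds). The fingers move at their own pace and stop on an object; FORCE is the grip in N (left out, the last holds). Time passes only in rows, so rows that repeat a pose let the fingers close. It gives the time, the measured TCP pose, the force, the opening and the grip force at its end, in the units of the state.
- ctrl.get_state(): the state, without advancing time (a new reading comes with each control period).
- ctrl.get_image(name): name is "scene" or "top" or "wrist"; returns (picture, depth): 480x640x3 uint8, red, green, blue; 480x640 float32, m along the optical axis (not along the pixel's ray), 0 where there is no reading.
- ctrl.camera_model(name): a dict with "intrinsics" (3x3 intrinsics, pixels), "origin" and "orientation" of the camera in the world. Camera axes: x right, y down, z forward; pixel columns grow to the right and rows downward; lengths in m; the calibration is good to about 2 mm. A picture is of the moment at which its call begins: read the wrist's pose just before it. camera_model takes no time and is no camera call; for the wrist camera it gives the pose at the moment of the call.
- ctrl.close_job(): hands the job in; it is judged then, once.
Trained networks look in the newest picture that a camera, given by its name, has taken for a name from the list of things; names that differ only in an ending like _2 or _b are one class to them, and where a whole thing is asked for, a point or a joint stands for the part that bears it (a point fixed in the world has none). Each returns a list of dicts, best first, with "confidence" (0 to 1); they miss things now and then, are a little off and sometimes report something else, mostly with a low value. They report only what shows in the picture. A call takes as long as a camera call. They do not tell look-alikes from the thing itself.
- ctrl.recognise(camera, query): "xyz" ([x, y, z] in m, in world coordinates, good to about 4 mm: the middle of the surface that is visible of it).
- ctrl.mark_of(camera, query): "xyz" ([x, y, z] in m, in world coordinates, good to about 4 mm: a listed point, or the origin of a listed thing).
The state is a dict: "time": time; "joint_positions": joint angles; "qd": joint speeds; "joint_torque": joint torques, N m; "position": TCP position; "tool_rot": TCP orientation; "ft_force": force on the tool from outside, world axes, zero at the start; "torque": the same for the moment, N m; "grip_width": opening from 0.0 (shut) to 1.0 (fully open); "grip_force": force on a finger pad.
Only numpy, scipy, OpenCV 4.12 (cv2) and the standard library are available. Lean on these libraries where they do the work, as an engineer would, in place of code of your own. Each camera call takes 0.05 s, during which the arm holds its last target. There are 200 camera calls.

## Task

A plaster relief is being glued in the sprung press: set iron weights from the cork mat on the press plate until the plate has sunk to where the lug's hole lines up with the holes in the two cheeks, with your hands off it, then push the locking rod from the left (the side it lies on) right through all three holes, its tip showing beyond the last. Then take all the weights off again so that the rod alone holds the plate down, stand every weight upright on the cork mat, and leave the other things where they are.

Things in the scene. Friction and masses are not known exactly. Their poses are not given: they have to be found in the camera images.
- press: the fixed gluing press: green base 150 mm deep (x) by 340 mm (y), 12 mm thick, with a 90 mm wide tongue reaching to its local x = -155 mm that carries two upright steel cheeks. Origin on the table under the centre of the plate; x points away from the tongue, z up
- plate (a joint): how far the press's sprung aluminium plate has sunk (m): 0 unloaded, 0.024 at its stop, where the lug's hole and the cheeks' holes are exactly in line; each weight sinks it further, roughly 7 to 11 mm a piece after the first
- plate_top (a point): centre of the top face of the sprung plate, 120 mm (press x) by 330 mm (press y), flat; 74 mm above the table when unloaded, 50 mm at the stop
- lug_eye (a point): centre of the 20 mm hole in the plate's lug (10 mm thick, 44 mm wide, reaching 21 mm above and 23 mm below the hole's centre), which stands between the two cheeks; the hole runs along press y; 125 mm from the plate's centre towards press -x, moves up and down with the plate
- eye_in (a point): centre of the 20 mm hole in the cheek on the press's +y side, on its outer face; 65 mm above the table; the hole runs along press y. Each cheek is 8 mm thick, 44 mm wide, 87 mm high; the rod goes in here, towards press -y
- eye_out (a point): centre of the same hole in the other cheek, on that one's outer (-y) face, 58 mm from eye_in
- rod: the locking rod: a steel rod 14 mm thick and 110 mm long in a square wooden handle 70 x 22 x 22 mm. Origin on the rod's axis in the middle of the handle (the handle's end face is 35 mm ahead); x points to the tip. Lies on the table, tip sagging 4 mm
- rod_tip (a point): tip of the rod, 145 mm from the rod's origin along its x
- mat: fixed cork mat 270 (x) x 350 (y) x 4 mm where the weights live; origin at the centre of its underside
- weight1: dark iron weight, about 0.3 to 0.5 kg: flat foot 70 (x) x 45 (y) x 16 mm with an upright grip plate on its middle, 12 mm thick (x), 36 mm wide (y), 36 mm high, top at 52 mm. Origin at the centre of the foot's underside, z up. May be absent
- weight2: dark iron weight, about 0.3 to 0.5 kg: flat foot 70 (x) x 45 (y) x 16 mm with an upright grip plate on its middle, 12 mm thick (x), 36 mm wide (y), 36 mm high, top at 52 mm. Origin at the centre of the foot's underside, z up. May be absent
- weight3: dark iron weight, about 0.3 to 0.5 kg: flat foot 70 (x) x 45 (y) x 16 mm with an upright grip plate on its middle, 12 mm thick (x), 36 mm wide (y), 36 mm high, top at 52 mm. Origin at the centre of the foot's underside, z up. May be absent
- weight4: dark iron weight, about 0.3 to 0.5 kg: flat foot 70 (x) x 45 (y) x 16 mm with an upright grip plate on its middle, 12 mm thick (x), 36 mm wide (y), 36 mm high, top at 52 mm. Origin at the centre of the foot's underside, z up. May be absent
- weight5: dark iron weight, about 0.3 to 0.5 kg: flat foot 70 (x) x 45 (y) x 16 mm with an upright grip plate on its middle, 12 mm thick (x), 36 mm wide (y), 36 mm high, top at 52 mm. Origin at the centre of the foot's underside, z up. May be absent
- jar: bystander: amber glass jar, 54 mm across, 75 mm high, standing on the mat
- head: bystander: small plaster head on a foot, 54 mm across, 90 mm high
- tin: bystander: paint tin 86 mm across, 105 mm high
- plaque: bystander: plaster plaque lying flat, 100 x 130 x 16 mm
- brush: bystander: brush lying down, 190 mm long
- screwdriver: bystander: screwdriver lying down, 180 mm long
- mug: bystander: white mug, 76 mm across, 85 mm high
Not all that is in view belongs to the job. What is shaped like the weight3 but turquoise is not meant.

How it is judged:
On the way, in this order (a step that is already met when the one before it is completed fails the run):
1. the plate has sunk to locking height (at least 22 of 24 mm) under the weights, the robot touching nothing (value of joint plate above 0.022 m and contact force between each of the fingers, the arm and anything else below 0.5 N), for 0.3 s.
2. the rod is through both cheeks and the lug (y of rod_tip in the frame of eye_out below -0.006 m and x of rod_tip in the frame of eye_out between -0.009 and 0.009 m and z of rod_tip in the frame of eye_out between -0.012 and 0.012 m and angle between the x axis of rod and the y axis of press, either way round below 0.17 rad and value of joint plate above 0.013 m), for 0.2 s.
At the end, for the whole second after the job is handed in: the rod's tip is at least 6 mm past the far cheek and in its hole's line, the plate is held at least 13 mm down with no weight on it, and every weight stands upright (within 0.15 rad), its centre within the cork mat, all at rest (all of step 2 and linear speed of each of rod, weight1, weight2, weight3, weight4, weight5 below 0.02 m/s and x of weight1 in the frame of mat between -0.13 and 0.13 m and y of weight1 in the frame of mat between -0.17 and 0.17 m and z of each of weight1, weight2, weight3, weight4, weight5 in the frame of mat below 0.012 m and angle between each of weight1, weight2, weight3, weight4, weight5's own z axis and vertical below 0.15 rad and x of weight2 in the frame of mat between -0.13 and 0.13 m and y of weight2 in the frame of mat between -0.17 and 0.17 m and x of weight3 in the frame of mat between -0.13 and 0.13 m and y of weight3 in the frame of mat between -0.17 and 0.17 m and x of weight4 in the frame of mat between -0.13 and 0.13 m and y of weight4 in the frame of mat between -0.17 and 0.17 m and x of weight5 in the frame of mat between -0.13 and 0.13 m and y of weight5 in the frame of mat between -0.17 and 0.17 m); the robot touches nothing.
It fails at once if a bystander (jar, head, tin, plaque, brush, screwdriver, mug) is moved more than 35 mm (distance of any of jar, head, tin, plaque, brush, screwdriver, mug from where it was at the start of the episode above 0.035 m).
Of weight1, weight2, weight3, weight4, weight5 only 4 to 5 are there at a start; the rules pass over those that are not, and their reading is None.
At some moment in a run one of weight1, weight2, weight3, weight4, weight5 may be knocked a few centimetres aside while the robot is not near it.
Once in a run the grip may slacken for a moment while it holds something.
It also fails if it takes over 210 s, if anything falls off the work surface, if the arm or the gripper's body presses on something with over 40 N, if the wrist force passes 120 N, or if a joint passes its speed limit or range.

## Working session

There is one attempt and no reset: what is moved stays moved. The work goes in short steps, Python scripts to look and compute and a shell command to move; the robot and the scene stay as the last step left them, time stands still between calls to the robot, and variables do not carry over. Pictures are saved under pics/ and viewed, at most 14 in all, crops included, and the job is handed in when it is done.

```bash
mkdir -p pics; ls; cat > h.py <<'E'
import numpy as np, cv2
from scipy.spatial.transform import Rotation as R
from bench import ctrl
def pic(n,f,crop=None,z=1):
    a,d=ctrl.get_image(n); b=a[...,::-1]
    if crop: x0,y0,x1,y1=crop; b=b[y0:y1,x0:x1]
    if z!=1: b=cv2.resize(b,None,fx=z,fy=z,interpolation=cv2.INTER_CUBIC)
    cv2.imwrite('pics/'+f,b); return a,d
def cam(n):
    m=ctrl.camera_model(n); o=np.array(m['orientation'],float)
    Rm=o if o.shape==(3,3) else R.from_rotvec(o).as_matrix()
    return np.array(m['intrinsics']),np.array(m['origin']),Rm
def cloud(n,d):
    K,o,Rm=cam(n); v,u=np.mgrid[:480,:640]
    p=np.stack([(u-K[0,2])/K[0,0]*d,(v-K[1,2])/K[1,1]*d,d],-1)
    return p@Rm.T+o
def proj(n,p):
    K,o,Rm=cam(n); c=(np.array(p)-o)@Rm; q=K@c; return q[:2]/q[2]
def st():
    s=ctrl.get_state(); return s,np.array(s['position']),R.from_rotvec(s['tool_rot'])
def go(p,yaw=None):
    """shift in tool axes mm to world p; turn (5deg units) so that tool y (mod 180) points at world yaw"""
    s,t,r=st(); sh=r.inv().apply(np.array(p)-t)*1000
    out='t=%.2f shift %s'%(s['time'],sh.round(1))
    if yaw is not None:
        y=r.inv().apply([np.cos(yaw),np.sin(yaw),0]); a=np.degrees(np.arctan2(-y[0],y[1]))
        a=(a+90)%180-90; out+=' turn %.2f j7 %.2f'%(a/5,s['joint_positions'][6])
    print(out)
E
python3 - <<'E'
from h import *
pic('scene','s0.png'); pic('top','t0.png')
for n in ['top','scene']:
  for q in ['weight1','rod','rod_tip','eye_in','eye_out','lug_eye','plate_top','press','mat','jar','head','tin','plaque','brush','screwdriver','mug']:
    print(n,q,[(np.round(e['xyz'],3).tolist(),round(e['confidence'],2),proj(n,e['xyz']).round().astype(int).tolist()) for e in ctrl.mark_of(n,q)])
s,t,r=st();print(s['time'],t,r.as_matrix().round(2).tolist())
E
```

```text
pics
top weight1 [([0.581, -0.395, 0.001], 0.88, [482, 209]), ([0.463, -0.394, 0.004], 0.79, [485, 258]), ([0.475, -0.287, 0.001], 0.74, [438, 254]), ([0.315, -0.342, 0.001], 0.74, [466, 323]), ([0.19, -0.296, -0.005], 0.69, [447, 380]), ([0.473, 0.111, 0.066], 0.65, [264, 254]), ([0.585, -0.296, 0.004], 0.64, [440, 207])]
top rod [([0.473, 0.38, 0.01], 0.71, [150, 258]), ([0.475, -0.284, 0.004], 0.27, [437, 254])]
top rod_tip [([0.616, 0.358, 0.005], 0.7, [162, 197])]
top eye_in [([0.483, 0.171, 0.066], 0.78, [237, 250]), ([0.485, 0.145, 0.087], 0.68, [247, 248]), ([0.785, -0.026, 0.006], 0.67, [324, 126])]
top eye_out [([0.475, 0.11, 0.064], 0.79, [265, 253]), ([0.582, -0.396, 0.002], 0.2, [482, 208])]
top lug_eye [([0.485, 0.145, 0.091], 0.71, [247, 247])]
top plate_top [([0.599, 0.13, 0.071], 0.95, [255, 197]), ([0.585, -0.298, 0.004], 0.71, [441, 207])]
top press [([0.526, -0.292, 0.001], 0.23, [439, 232])]
top mat [([0.522, -0.294, 0.002], 0.87, [440, 233]), ([0.474, 0.375, 0.011], 0.45, [152, 257])]
top jar [([0.466, -0.19, 0.005], 0.69, [397, 258]), ([0.599, 0.13, 0.076], 0.6
[... 1472 characters left out ...]
[0.687, 0.393, -0.001], 0.41, [328, 415])]
scene head [([0.434, -0.028, 0.003], 0.59, [341, 253])]
scene tin [([0.784, -0.028, -0.0], 0.92, [224, 293])]
scene plaque [([0.784, 0.176, -0.001], 0.93, [249, 352])]
scene brush [([0.757, -0.249, 0.005], 0.81, [211, 239]), ([0.522, -0.3, -0.001], 0.73, [278, 211]), ([0.599, 0.128, -0.002], 0.69, [312, 311]), ([0.582, -0.296, 0.006], 0.32, [261, 215])]
scene screwdriver [([0.351, 0.172, 0.001], 0.85, [403, 290]), ([0.473, 0.115, 0.065], 0.7, [354, 274])]
scene mug [([0.481, 0.172, 0.061], 0.62, [363, 291]), ([0.688, 0.394, 0.002], 0.6, [328, 415])]
1.7 [ 0.26492802 -0.59357091  0.24155956] [[0.91, 0.41, 0.0], [0.41, -0.91, -0.0], [-0.0, 0.0, -1.0]]
```

View pics/t0.png

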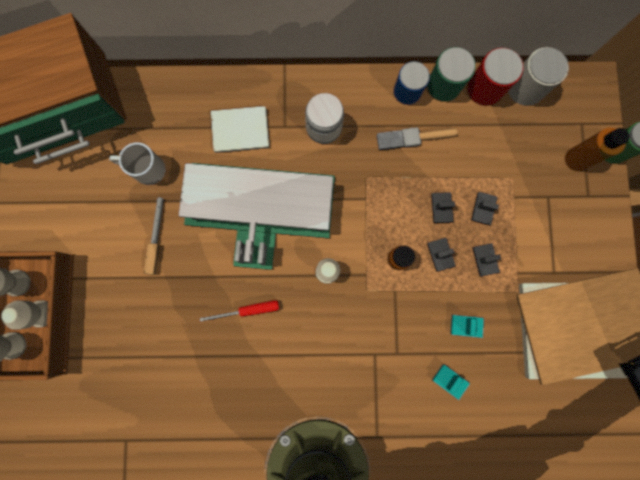

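View pics/s0.png

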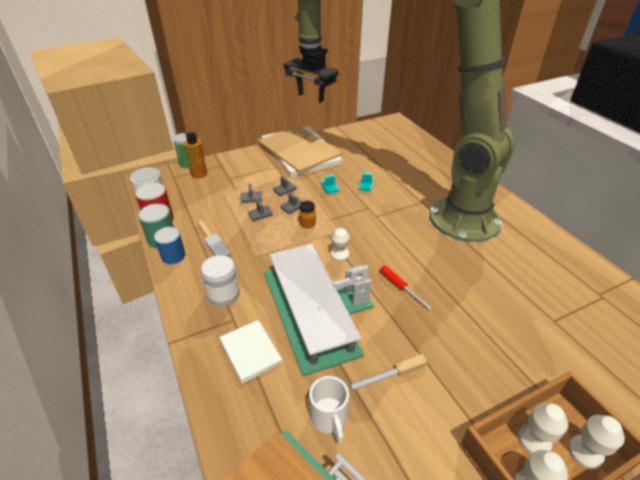

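Four dark weights stand on the mat (top view about 442,208; 485,208; 441,254; 486,260). The two turquoise look-alikes at 467,326 and 451,381 lie off the mat and aren't meant. The press is at 255,200, and the rod, with its handle at 150,258, points to 162,197. I'll move over the mat and look with the wrist camera.

```bash
python3 -m crank '[{"tx":60,"ty":-25,"tz":-30,"turn":-2},{"tx":120,"ty":-50,"tz":-60,"turn":-4},{"tx":180,"ty":-75,"tz":-80,"turn":-6},{"tx":235,"ty":-90,"tz":-80,"turn":-8},{"tx":290,"ty":-110,"tz":-80,"turn":-10}]' 50
cat >> h.py <<'E'
def weights(n,save=None,z0=0.0):
    """dark pixels -> grip tops/foot, pose from clusters. returns list of (centre xy, yaw of weight x)"""
    a,d=ctrl.get_image(n); P=cloud(n,d)
    if save: cv2.imwrite('pics/'+save,a[...,::-1])
    h=P[...,2]-z0; m=(a.max(-1)<85)&(np.ptp(a.astype(int),axis=-1)<30)&(d>0)&(h>0.012)&(h<0.062)
    k,l,sx,c=cv2.connectedComponentsWithStats(m.astype(np.uint8)); out=[]
    for i in range(1,k):
        if sx[i,4]<120: continue
        q=P[(l==i)]; q0=q[(q[:,2]-z0)<0.026][:,:2]; q1=q[(q[:,2]-z0)>0.045]; 
        if len(q0)<40: continue
        r=cv2.minAreaRect((q[:,:2]*1000).astype(np.float32)); w,hh=r[1]; ang=r[2] if w>hh else r[2]+90
        top=q1[:,:2].mean(0) if len(q1)>10 else [0,0]
        tr=cv2.minAreaRect((q1[:,:2]*1000).astype(np.float32)) if len(q1)>10 else None
        out.append((np.array(r[0])/1000,ang,(w,hh),np.array(top),q1[:,2].mean() if len(q1) else 0))
        print('foot c',np.round(r[0],1),'yaw %.1f'%((ang+90)%180-90),'size',np.round([max(w,hh),min(w,hh)]),'top',np.round(np.array(top)*1000),'z %.3f'%out[-1][4],'toprect',None if tr is None else (np.round(tr[1]),round(tr[2])),'zmin %.3f'%q[:,2].min())
    return out
E
python3 - <<'E'
from h import *
weights('wrist','w1.png',0.004); s,t,r=st(); print(t,s['time'])
go([.475,-.287,.15],0)
E
```

```text
time: 2.33
position: [0.4769, -0.3827, 0.3224]
tool_rot: [2.501, 1.897, 0.0]
ft_force: [0.7, -0.3, -0.5]
grip_width: 0.594
grip_force: 0.0
foot c [ 862.9 -306.4] yaw -79.4 size [65. 17.] top [0 0] z 0.000 toprect None zmin 0.016
foot c [ 586.4 -287.5] yaw -72.4 size [39.  9.] top [ 585. -285.] z 0.052 toprect (array([ 3., 34.]), 7) zmin 0.017
[ 0.48478426 -0.37268611  0.32222478] 2.375
t=2.38 shift [ 79.3 -31.9 172.6] turn -2.91 j7 0.31
```

View pics/w1.png

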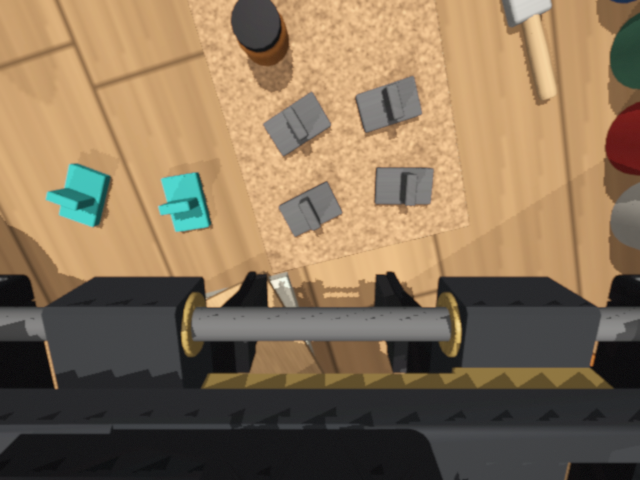

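The wrist view shows the four dark weights (297,125; 389,104; 310,210; 404,187), the jar at 262,30, and the turquoise pair to the left, off the mat. I'll loosen the colour threshold.

```bash
sed -i 's/a.max(-1)<85/a.max(-1)<150/; s/&(h>0.012)/\&(h>0.008)\&(np.arange(480)[:,None]<270)/' h.py
python3 - <<'E'
from h import *
weights('wrist',None,0.004)
print([(np.round(e['xyz'],3).tolist(),round(e['confidence'],2)) for e in ctrl.mark_of('wrist','weight1')])
a,d=ctrl.get_image('wrist');P=cloud('wrist',d);print(P[120,430],P[104,389],a[120,300],P[120,300])
go([.475,-.287,.15],0); print(st()[1])
E
```

```text
foot c [ 737.1 -236.4] yaw 85.6 size [45. 17.] top [0 0] z 0.000 toprect None zmin 0.012
foot c [ 854.2 -334.7] yaw -74.6 size [72. 22.] top [ 845. -324.] z 0.050 toprect (array([31.,  4.]), 88) zmin 0.012
foot c [ 580.8 -301.9] yaw 1.3 size [70. 44.] top [ 581. -301.] z 0.053 toprect (array([12., 36.]), 2) zmin 0.014
foot c [ 471.9 -293.3] yaw 15.7 size [68. 44.] top [ 472. -293.] z 0.053 toprect (array([12., 36.]), 15) zmin 0.015
foot c [ 576.9 -399.1] yaw -16.3 size [69. 45.] top [ 577. -398.] z 0.053 toprect (array([35., 12.]), 74) zmin 0.014
foot c [ 458.1 -395.2] yaw 10.6 size [68. 45.] top [ 458. -394.] z 0.054 toprect (array([12., 35.]), 11) zmin 0.012
foot c [ 844.2 -516.1] yaw 72.9 size [82. 29.] top [ 833. -522.] z 0.053 toprect (array([51., 10.]), 87) zmin 0.012
[([0.578, -0.401, 0.004], 0.85), ([0.464, -0.391, 0.005], 0.74), ([0.476, -0.29, 0.006], 0.73), ([0.582, -0.299, 0.001], 0.7), ([0.308, -0.345, -0.002], 0.67), ([0.191, -0.297, -0.003], 0.62)]
[ 0.62956837 -0.32802625  0.00386231] [ 0.57625371 -0.29850331  0.05307049] [124 122 120] [ 0.4788516  -0.28618802  0.01807782]
t=2.52 shift [ 91.5 -27.5 171.4] turn -3.15 j7 0.30
[ 0.47656326 -0.38244647  0.32138189]
```

```bash
python3 - <<'E'
from h import *
go([.472,-.293,.045],np.radians(15.7))
E
python3 -m crank '[{"tx":30,"ty":-10,"tz":60,"turn":-2},{"tx":60,"ty":-20,"tz":120,"turn":-4},{"tx":85,"ty":-28,"tz":180,"turn":-6.2},{"tx":85,"ty":-28,"tz":200,"turn":-6.2}]' 45
python3 - <<'E'
from h import *
go([.472,-.293,.045],np.radians(15.7))
E
```

```text
t=2.52 shift [ 84.9 -28.7 276.4] turn -6.29 j7 0.30
time: 3.02
position: [0.4692, -0.2937, 0.1182]
tool_rot: [-1.909, -2.49, 0.001]
ft_force: [0.0, -1.3, 0.4]
grip_width: 0.517
grip_force: 0.0
t=3.02 shift [-0.3  3.1 73.2] turn -0.13 j7 0.68
```

```bash
python3 -m crank '[{"tz":35,"ty":1.5},{"tz":70,"ty":1.5},{"tz":76,"ty":1.5},{"tz":76,"ty":1.5}]' 45
python3 -m crank '[{},{},{}]' 6 40
python3 -m crank '[{},{"tz":-30},{"tz":-90},{"tz":-110}]'
python3 - <<'E'
from h import *
go([.59,.05,.16],0)
a,d=ctrl.get_image('top');P=cloud('top',d)
for q in ['eye_in','eye_out','lug_eye','plate_top']: print(q,ctrl.mark_of('top',q)[:1])
m=(P[...,2]>.064)&(P[...,2]<.084)&(abs(P[...,0]-.6)<.13)&(abs(P[...,1]-.13)<.2)&(P[...,0]>.52)
r=cv2.minAreaRect((P[m][:,:2]*1000).astype(np.float32)); print(r, np.median(P[m][:,2]))
E
```

```text
t=3.02 shift [300.6 205.8 -41.6] turn 3.01 j7 0.68
eye_in [{'xyz': [0.4822, 0.1679, 0.0636], 'confidence': 0.65}]
eye_out [{'xyz': [0.4769, 0.1116, 0.0641], 'confidence': 0.8}]
lug_eye [{'xyz': [0.4859, 0.1447, 0.0883], 'confidence': 0.72}]
plate_top [{'xyz': [0.5978, 0.1283, 0.074], 'confidence': 0.96}]
((591.1098022460938, 130.50830078125), (330.33831787109375, 141.23768615722656), 84.46817016601562) 0.07371076738131221$[0]: bad value
$[0]: bad value
$[0]: bad value
```

```bash
python3 -m crank '[{"tx":0,"ty":1.5,"tz":35,"turn":0},{"tx":0,"ty":1.5,"tz":70,"turn":0},{"tx":0,"ty":1.5,"tz":76,"turn":0},{"tx":0,"ty":1.5,"tz":76,"turn":0}]' 45
python3 -m crank '[{"tx":0,"ty":0,"tz":0,"turn":0},{"tx":0,"ty":0,"tz":0,"turn":0},{"tx":0,"ty":0,"tz":0,"turn":0}]' 6 40
python3 - <<'E'
from h import *
print(st()[1])
E
```

```text
time: 3.78
position: [0.4742, -0.2953, 0.0469]
tool_rot: [1.911, 2.49, -0.0]
ft_force: [-0.1, -0.1, 0.5]
grip_width: 0.515
grip_force: 0.0
time: 4.15
position: [0.4737, -0.2943, 0.046]
tool_rot: [1.911, 2.492, -0.0]
ft_force: [0.3, -0.7, -0.1]
grip_width: 0.262
grip_force: 0.0
[ 0.47369351 -0.29431266  0.0459847 ]
```

```bash
python3 -m crank '[{"tx":0,"ty":0,"tz":0,"turn":0},{"tx":0,"ty":0,"tz":0,"turn":0},{"tx":0,"ty":0,"tz":0,"turn":0}]' 6 45
python3 -m crank '[{"tx":0,"ty":0,"tz":-40,"turn":0},{"tx":0,"ty":0,"tz":-90,"turn":0},{"tx":0,"ty":0,"tz":-120,"turn":0},{"tx":0,"ty":0,"tz":-120,"turn":0}]'
python3 - <<'E'
from h import *
c=np.array([.600,.129]);x=np.array([np.cos(np.radians(-5.5)),np.sin(np.radians(-5.5))]);y=np.array([-x[1],x[0]])
for k in (-90,-30,30,90): print(k,(c+y*k/1000).round(3))
p=c-y*.09; go([*p,.165],np.radians(-5.5))
E
```

```text
time: 4.53
position: [0.4739, -0.2941, 0.0456]
tool_rot: [1.91, 2.493, 0.001]
ft_force: [1.1, 0.2, 2.0]
grip_width: 0.132
grip_force: 45.0
time: 5.03
position: [0.474, -0.2947, 0.1666]
tool_rot: [1.91, 2.49, -0.001]
ft_force: [-0.4, -0.6, -4.3]
grip_width: 0.135
grip_force: 45.0
-90 [0.591 0.039]
-30 [0.597 0.099]
30 [0.603 0.159]
90 [0.609 0.219]
t=5.03 shift [292.2 200.    1.2] turn 4.11 j7 0.70
```

```bash
python3 -m crank '[{"tx":50,"ty":34,"tz":0,"turn":1},{"tx":100,"ty":68,"tz":0,"turn":2},{"tx":150,"ty":102,"tz":0,"turn":3},{"tx":200,"ty":136,"tz":0,"turn":4.1},{"tx":250,"ty":170,"tz":0,"turn":4.1}]'
python3 - <<'E'
from h import *
go([.591,.039,.1155],np.radians(-5.5)); print(st()[0]['ft_force'])
E
```

```text
time: 5.65
position: [0.5711, -0.0071, 0.1621]
tool_rot: [-2.323, -2.11, 0.006]
ft_force: [1.3, -0.4, -4.2]
grip_width: 0.131
grip_force: 45.0
t=5.65 shift [47.8 15.6 46.5] turn -0.00 j7 -0.25
[ 1.3019039  -0.40156688 -4.24122894]
```

```bash
python3 -m crank '[{"tx":25,"ty":7,"tz":0,"turn":0},{"tx":49,"ty":14,"tz":0,"turn":0},{"tx":49,"ty":14,"tz":20,"turn":0},{"tx":49,"ty":14,"tz":36,"turn":0},{"tx":49,"ty":14,"tz":36,"turn":0}]'
python3 - <<'E'
from h import *
go([.591,.039,.1155],np.radians(-5.5)); print(st()[0]['ft_force'])
E
```

```text
time: 6.28
position: [0.5887, 0.0369, 0.1257]
tool_rot: [-2.324, -2.109, 0.009]
ft_force: [-1.5, -0.6, -4.0]
grip_width: 0.135
grip_force: 45.0
t=6.28 shift [ 2.3  2.2 10.2] turn -0.01 j7 -0.36
[-1.5284746  -0.60029434 -4.03550836]
```

```bash
python3 -m crank '[{"tx":2,"ty":2,"tz":6,"turn":0},{"tx":2,"ty":2,"tz":11,"turn":0},{"tx":2,"ty":2,"tz":13,"turn":0},{"tx":2,"ty":2,"tz":13,"turn":0}]'
python3 -m crank '[{"tx":0,"ty":0,"tz":0,"turn":0},{"tx":0,"ty":0,"tz":0,"turn":0},{"tx":0,"ty":0,"tz":0,"turn":0},{"tx":0,"ty":0,"tz":0,"turn":0}]' 45
python3 -m crank '[{"tx":0,"ty":0,"tz":-40,"turn":0},{"tx":0,"ty":0,"tz":-90,"turn":0},{"tx":-60,"ty":0,"tz":-110,"turn":0},{"tx":-120,"ty":0,"tz":-130,"turn":0},{"tx":-120,"ty":0,"tz":-130,"turn":0}]'
python3 - <<'E'
from h import *
pic('wrist','w2.png')
go([.5785,-.301,.16],np.radians(1.3)); print(st()[0]['ft_force'])
E
```

```text
time: 6.78
position: [0.5933, 0.0407, 0.1163]
tool_rot: [2.324, 2.113, -0.0]
ft_force: [-0.6, 0.8, -4.7]
grip_width: 0.133
grip_force: 45.0
time: 7.28
position: [0.5936, 0.0408, 0.1166]
tool_rot: [2.324, 2.113, 0.001]
ft_force: [-0.4, -0.1, -0.1]
grip_width: 0.479
grip_force: 0.0
time: 7.9
position: [0.5822, -0.0861, 0.2479]
tool_rot: [2.332, 2.098, -0.001]
ft_force: [-0.4, 0.7, -0.5]
grip_width: 0.515
grip_force: 0.0
t=7.95 shift [-217.9   18.4   87.4] turn -1.42 j7 -0.10
[-0.96806139  0.02477785  0.36880074]
```

View pics/w2.png

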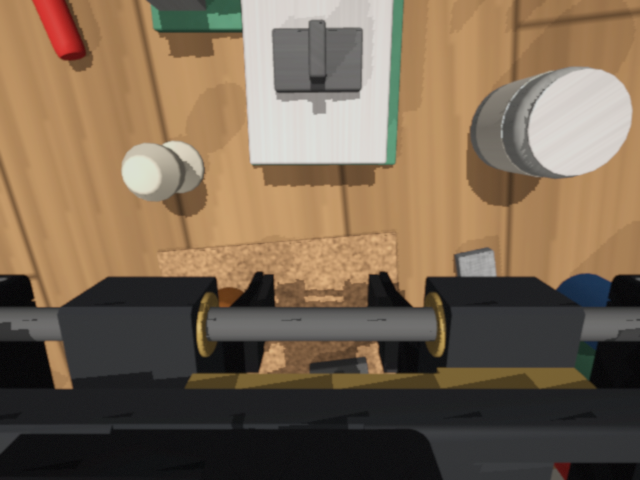

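The first weight stands on the plate at 317,60. I'll check the others from the top camera and go for the second.

```bash
python3 - <<'E'
from h import *
ctrl.get_image('top');print([(np.round(e['xyz'],3).tolist(),round(e['confidence'],2)) for e in ctrl.mark_of('top','weight1')])
go([.581,-.3015,.1],np.radians(1.3))
E
python3 -m crank '[{"tx":-55,"ty":4,"tz":0,"turn":-1.4},{"tx":-110,"ty":8,"tz":20,"turn":-1.4},{"tx":-165,"ty":14,"tz":60,"turn":-1.4},{"tx":-216,"ty":20,"tz":110,"turn":-1.4},{"tx":-216,"ty":20,"tz":147,"turn":-1.4}]' 45
python3 - <<'E'
from h import *
go([.581,-.3015,.046],np.radians(1.3))
E
```

```text
[([0.585, -0.393, 0.001], 0.9), ([0.583, -0.3, 0.001], 0.82), ([0.595, 0.045, 0.069], 0.7), ([0.465, -0.395, 0.005], 0.65), ([0.31, -0.343, -0.0], 0.58), ([0.188, -0.298, -0.008], 0.43)]
t=8.05 shift [-222.9   20.2  145.9] turn -1.34 j7 -0.10
time: 8.68
position: [0.5811, -0.2982, 0.0974]
tool_rot: [2.193, 2.248, -0.001]
ft_force: [-0.2, 1.0, -0.1]
grip_width: 0.514
grip_force: 0.0
t=8.68 shift [-3.2 -0.2 51.4] turn 0.02 j7 0.31
```

```bash
python3 -m crank '[{"tx":-2,"ty":0,"tz":25,"turn":0},{"tx":-2,"ty":0,"tz":50,"turn":0},{"tx":-2,"ty":0,"tz":51,"turn":0},{"tx":-2,"ty":0,"tz":51,"turn":0}]' 45
python3 -m crank '[{"tx":0,"ty":0,"tz":0,"turn":0},{"tx":0,"ty":0,"tz":0,"turn":0},{"tx":0,"ty":0,"tz":0,"turn":0},{"tx":0,"ty":0,"tz":0,"turn":0},{"tx":0,"ty":0,"tz":0,"turn":0}]' 6 45
python3 -m crank '[{"tx":0,"ty":0,"tz":0,"turn":0},{"tx":0,"ty":0,"tz":-40,"turn":0},{"tx":0,"ty":0,"tz":-90,"turn":0},{"tx":0,"ty":0,"tz":-135,"turn":0},{"tx":0,"ty":0,"tz":-135,"turn":0}]'
python3 - <<'E'
from h import *
go([.599,.101,.18],np.radians(-5.5))
E
```

```text
time: 9.18
position: [0.5825, -0.2963, 0.0489]
tool_rot: [2.189, 2.253, 0.001]
ft_force: [-0.0, 0.2, 0.6]
grip_width: 0.518
grip_force: 0.0
time: 9.8
position: [0.5821, -0.2977, 0.0486]
tool_rot: [2.19, 2.251, 0.001]
ft_force: [1.9, -0.2, -0.6]
grip_width: 0.136
grip_force: 45.0
time: 10.42
position: [0.5829, -0.2982, 0.1866]
tool_rot: [2.187, 2.247, 0.002]
ft_force: [0.4, -0.1, -4.8]
grip_width: 0.133
grip_force: 44.5
t=10.43 shift [398.7  26.8   5.5] turn 1.41 j7 0.34
```

```bash
python3 -m crank '[{"tx":60,"ty":5,"tz":0,"turn":0.5},{"tx":120,"ty":10,"tz":0,"turn":1},{"tx":180,"ty":15,"tz":0,"turn":1.4},{"tx":240,"ty":18,"tz":0,"turn":1.4},{"tx":300,"ty":22,"tz":0,"turn":1.4}]'
python3 -m crank '[{"tx":50,"ty":-5,"tz":0,"turn":0},{"tx":98,"ty":-8,"tz":0,"turn":0},{"tx":98,"ty":-8,"tz":20,"turn":0},{"tx":98,"ty":-8,"tz":20,"turn":0}]'
python3 - <<'E'
from h import *
go([.599,.101,.12],np.radians(-5.5)); print(st()[0]['ft_force'])
a,d=ctrl.get_image('top');P=cloud('top',d)
m=(abs(P[...,0]-.6)<.03)&(abs(P[...,1]-.25)<.03)&(P[...,2]<.09);print(np.median(P[m][:,2]))
E
```

```text
time: 11.05
position: [0.593, 0.0043, 0.1801]
tool_rot: [-2.322, -2.111, 0.006]
ft_force: [-0.0, 1.1, -3.9]
grip_width: 0.137
grip_force: 45.0
time: 11.55
position: [0.5936, 0.0999, 0.1589]
tool_rot: [-2.321, -2.111, 0.012]
ft_force: [-0.9, -0.7, -5.1]
grip_width: 0.132
grip_force: 45.0
t=11.55 shift [ 1.7  5.6 38.8] turn 0.02 j7 -0.46
[-0.85117585 -0.71285969 -5.08923641]
0.06748818118603539
```

```bash
python3 -m crank '[{"tx":2,"ty":4,"tz":20,"turn":0},{"tx":2,"ty":4,"tz":38,"turn":0},{"tx":2,"ty":4,"tz":44,"turn":0},{"tx":2,"ty":4,"tz":47,"turn":0},{"tx":2,"ty":4,"tz":47,"turn":0}]'
python3 -m crank '[{"tx":0,"ty":0,"tz":0,"turn":0},{"tx":0,"ty":0,"tz":0,"turn":0},{"tx":0,"ty":0,"tz":0,"turn":0},{"tx":0,"ty":0,"tz":0,"turn":0}]' 45
python3 -m crank '[{"tx":0,"ty":0,"tz":-40,"turn":0},{"tx":0,"ty":0,"tz":-90,"turn":0},{"tx":-60,"ty":0,"tz":-110,"turn":0},{"tx":-120,"ty":0,"tz":-130,"turn":0},{"tx":-180,"ty":0,"tz":-130,"turn":0}]'
python3 - <<'E'
from h import *
a,d=ctrl.get_image('top');P=cloud('top',d)
m=(abs(P[...,0]-.6)<.03)&(abs(P[...,1]-.25)<.03)&(P[...,2]<.09);print(np.median(P[m][:,2]))
print([(np.round(e['xyz'],3).tolist(),round(e['confidence'],2)) for e in ctrl.mark_of('top','weight1')])
go([.577,-.3985,.12],np.radians(-16.3))
E
```

```text
time: 12.22
position: [0.601, 0.1028, 0.1165]
tool_rot: [2.324, 2.113, 0.001]
ft_force: [0.8, 0.2, -3.7]
grip_width: 0.134
grip_force: 45.0
time: 12.72
position: [0.601, 0.1028, 0.1166]
tool_rot: [2.324, 2.113, 0.001]
ft_force: [-0.1, -0.4, 0.6]
grip_width: 0.48
grip_force: 0.0
time: 13.35
position: [0.5845, -0.0778, 0.2486]
tool_rot: [2.321, 2.112, 0.004]
ft_force: [0.4, 0.3, 0.9]
grip_width: 0.516
grip_force: 0.0
0.05762805896041123
[([0.593, 0.048, 0.057], 0.9), ([0.308, -0.344, -0.003], 0.89), ([0.462, -0.397, 0.001], 0.87), ([0.584, -0.393, 0.002], 0.81), ([0.606, 0.104, 0.056], 0.68), ([0.186, -0.298, -0.005], 0.49), ([0.47, 0.38, 0.011], 0.19)]
t=13.45 shift [-309.6   27.9  128.2] turn 2.02 j7 -0.10
```

```bash
python3 -m crank '[{"tx":-62,"ty":5,"tz":0,"turn":0.5},{"tx":-124,"ty":10,"tz":0,"turn":1},{"tx":-186,"ty":15,"tz":30,"turn":1.5},{"tx":-248,"ty":20,"tz":80,"turn":2},{"tx":-308,"ty":27,"tz":120,"turn":2}]' 45
python3 -m crank '[{"tx":0,"ty":0,"tz":0,"turn":0}]'
python3 - <<'E'
from h import *
go([.577,-.3985,.046],np.radians(-16.3))
E
```

```text
time: 14.08
position: [0.581, -0.3592, 0.1443]
tool_rot: [2.5, 1.902, 0.0]
ft_force: [1.5, -0.0, -0.2]
grip_width: 0.52
grip_force: 0.0
time: 14.2
position: [0.5764, -0.3633, 0.14]
tool_rot: [-2.503, -1.889, 0.009]
ft_force: [-0.5, 0.2, 0.4]
grip_width: 0.521
grip_force: 0.0
t=14.20 shift [-33.6  11.   94. ] turn 0.08 j7 0.13
```

```bash
python3 -m crank '[{"tx":-33,"ty":11,"tz":20,"turn":0},{"tx":-33,"ty":11,"tz":60,"turn":0},{"tx":-33,"ty":11,"tz":90,"turn":0},{"tx":-33,"ty":11,"tz":94,"turn":0},{"tx":-33,"ty":11,"tz":94,"turn":0}]' 45
python3 -m crank '[{"tx":0,"ty":0,"tz":0,"turn":0},{"tx":0,"ty":0,"tz":0,"turn":0},{"tx":0,"ty":0,"tz":0,"turn":0},{"tx":0,"ty":0,"tz":0,"turn":0},{"tx":0,"ty":0,"tz":0,"turn":0}]' 6 45
python3 -m crank '[{"tx":0,"ty":0,"tz":0,"turn":0},{"tx":0,"ty":0,"tz":-40,"turn":0},{"tx":0,"ty":0,"tz":-90,"turn":0},{"tx":0,"ty":0,"tz":-135,"turn":0},{"tx":0,"ty":0,"tz":-135,"turn":0}]'
python3 - <<'E'
from h import *
go([.603,.161,.18],np.radians(-5.5))
E
```

```text
time: 14.82
position: [0.5838, -0.3922, 0.0526]
tool_rot: [2.498, 1.903, 0.001]
ft_force: [0.8, -0.1, 0.7]
grip_width: 0.516
grip_force: 0.0
time: 15.45
position: [0.5821, -0.3927, 0.0516]
tool_rot: [-2.499, -1.902, 0.002]
ft_force: [-3.7, 0.8, 3.4]
grip_width: 0.135
grip_force: 45.0
time: 16.08
position: [0.5854, -0.3936, 0.1904]
tool_rot: [2.493, 1.898, 0.005]
ft_force: [0.5, 0.3, -4.0]
grip_width: 0.136
grip_force: 45.0
t=16.07 shift [ 539.3 -130.7    8.1] turn -1.99 j7 0.17
```

```bash
python3 -m crank '[{"tx":58,"ty":-14,"tz":0,"turn":-0.5},{"tx":116,"ty":-28,"tz":0,"turn":-1},{"tx":174,"ty":-42,"tz":0,"turn":-2},{"tx":232,"ty":-56,"tz":0,"turn":-2},{"tx":290,"ty":-70,"tz":0,"turn":-2}]'
python3 -m crank '[{"tx":60,"ty":-3,"tz":0,"turn":0},{"tx":120,"ty":-6,"tz":0,"turn":0},{"tx":180,"ty":-9,"tz":0,"turn":0},{"tx":230,"ty":-12,"tz":0,"turn":0},{"tx":230,"ty":-12,"tz":0,"turn":0}]'
python3 - <<'E'
from h import *
go([.603,.161,.106],np.radians(-5.5)); print(st()[0]['ft_force'])
E
```

```text
time: 16.7
position: [0.5912, -0.0924, 0.1834]
tool_rot: [-2.322, -2.112, 0.003]
ft_force: [1.5, 0.1, -3.4]
grip_width: 0.136
grip_force: 45.0
time: 17.32
position: [0.5998, 0.1431, 0.1838]
tool_rot: [-2.309, -2.121, -0.0]
ft_force: [0.6, -0.3, -4.0]
grip_width: 0.133
grip_force: 45.0
t=17.32 shift [17.8  2.  77.8] turn 0.13 j7 -0.52
[ 0.55269684 -0.31771307 -3.95953559]
```

```bash
python3 -m crank '[{"tx":17,"ty":2,"tz":20,"turn":0},{"tx":17,"ty":2,"tz":50,"turn":0},{"tx":17,"ty":2,"tz":72,"turn":0},{"tx":17,"ty":2,"tz":78,"turn":0},{"tx":17,"ty":2,"tz":80,"turn":0}]'
python3 -m crank '[{"tx":0,"ty":0,"tz":0,"turn":0},{"tx":0,"ty":0,"tz":2,"turn":0},{"tx":0,"ty":0,"tz":2,"turn":0}]'
python3 -m crank '[{"tx":0,"ty":0,"tz":0,"turn":0},{"tx":0,"ty":0,"tz":0,"turn":0},{"tx":0,"ty":0,"tz":0,"turn":0},{"tx":0,"ty":0,"tz":0,"turn":0}]' 45
python3 -m crank '[{"tx":0,"ty":0,"tz":-40,"turn":0},{"tx":0,"ty":0,"tz":-90,"turn":0},{"tx":-60,"ty":0,"tz":-110,"turn":0},{"tx":-120,"ty":0,"tz":-130,"turn":0},{"tx":-180,"ty":0,"tz":-130,"turn":0}]'
python3 - <<'E'
from h import *
a,d=ctrl.get_image('top');P=cloud('top',d)
m=(abs(P[...,0]-.6)<.03)&(abs(P[...,1]-.25)<.03)&(P[...,2]<.09);print(np.median(P[m][:,2]))
print([(np.round(e['xyz'],3).tolist(),round(e['confidence'],2)) for e in ctrl.mark_of('top','weight1')])
go([.458,-.3945,.12],np.radians(10.6))
E
```

```text
time: 17.95
position: [0.6057, 0.1515, 0.1053]
tool_rot: [-2.325, -2.112, 0.003]
ft_force: [0.4, -0.1, -2.7]
grip_width: 0.133
grip_force: 45.0
time: 18.32
position: [0.6063, 0.1523, 0.1047]
tool_rot: [2.324, 2.113, 0.001]
ft_force: [-0.3, -0.8, -2.8]
grip_width: 0.134
grip_force: 45.0
time: 18.82
position: [0.6062, 0.1524, 0.1045]
tool_rot: [2.324, 2.113, 0.0]
ft_force: [-0.1, -0.3, 0.6]
grip_width: 0.477
grip_force: 0.0
time: 19.45
position: [0.5898, -0.0281, 0.2366]
tool_rot: [2.321, 2.112, 0.004]
ft_force: [0.2, -0.2, 0.2]
grip_width: 0.517
grip_force: 0.0
0.04944383311349976
[([0.189, -0.298, -0.003], 0.86), ([0.608, 0.149, 0.045], 0.84), ([0.311, -0.341, 0.002], 0.83), ([0.604, 0.103, 0.048], 0.69), ([0.594, 0.046, 0.05], 0.57)]
t=19.55 shift [-368.4  -91.3  116.7] turn -3.36 j7 -0.20
```

Plate at z≈0.0495, so it's at its stop with three weights on. Now I'll look at the rod.

```bash
python3 -m crank '[{"tx":60,"ty":-15,"tz":-20,"turn":0},{"tx":120,"ty":-30,"tz":-40,"turn":0},{"tx":180,"ty":-45,"tz":-60,"turn":0},{"tx":230,"ty":-55,"tz":-60,"turn":0},{"tx":230,"ty":-55,"tz":-60,"turn":0}]' 45
python3 -m crank '[{"tx":0,"ty":0,"tz":0,"turn":0},{"tx":0,"ty":0,"tz":0,"turn":0}]' 45
cat >> h.py <<'E'
def rodfit(n,zlo,zhi,box,save=None):
    """box xmin,xmax,ymin,ymax: principal axis of points there"""
    a,d=ctrl.get_image(n);P=cloud(n,d)
    if save: cv2.imwrite('pics/'+save,a[...,::-1])
    m=(d>0)&(P[...,2]>zlo)&(P[...,2]<zhi)&(P[...,0]>box[0])&(P[...,0]<box[1])&(P[...,1]>box[2])&(P[...,1]<box[3])
    q=P[m]; c=q.mean(0); w,v=np.linalg.eigh(np.cov((q-c).T)); ax=v[:,2]; s=(q-c)@ax
    print('n',m.sum(),'c',c.round(4),'axis',ax.round(3),'ends',(c+ax*s.min()).round(4),(c+ax*s.max()).round(4)); return P,q
E
python3 - <<'E'
from h import *
P,q=rodfit('wrist',.006,.04,(.42,.64,.33,.42),'w3.png')
for q_ in ['rod','rod_tip']: print([(np.round(e['xyz'],3).tolist(),round(e['confidence'],2)) for e in ctrl.mark_of('wrist',q_)])
print(cv2.minAreaRect((q[q[:,2]>.017][:,:2]*1000).astype(np.float32)),st()[1])
E
```

```text
time: 20.18
position: [0.5535, 0.2147, 0.2951]
tool_rot: [-2.311, -2.124, -0.004]
ft_force: [-0.2, -0.0, -0.7]
grip_width: 0.517
grip_force: 0.0
time: 20.42
position: [0.5567, 0.2053, 0.2939]
tool_rot: [2.327, 2.109, -0.002]
ft_force: [0.2, -0.3, 0.3]
grip_width: 0.52
grip_force: 0.0
n 3201 c [0.5123 0.3701 0.0167] axis [-0.993  0.095  0.076] ends [0.6155 0.3602 0.0088] [0.4369 0.3772 0.0225]
[([0.47, 0.376, 0.013], 0.85)]
[([0.614, 0.359, 0.006], 0.81)]
((479.8619689941406, 374.35443115234375), (22.532447814941406, 86.33086395263672), 84.70734405517578) [0.55651118 0.20582686 0.29409033]
```

View pics/w3.png

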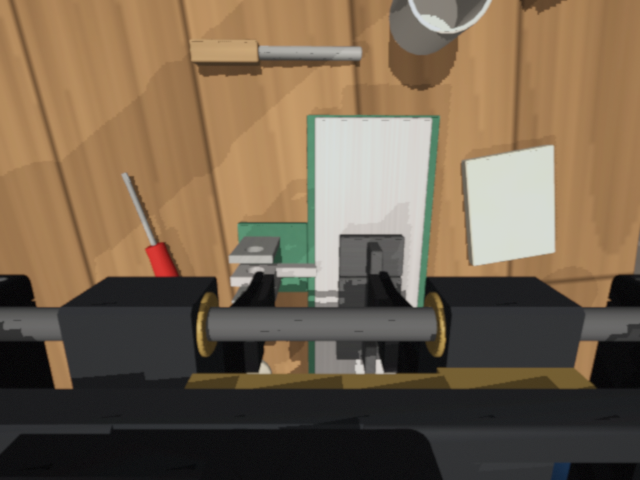

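The rod's handle is at 225,51 with the tip at 360,53. The three weights stand on the plate, and the cheeks with the lug are at 255,262.

```bash
python3 - <<'E'
from h import *
go([.486,.3725,.1])
E
python3 -m crank '[{"tx":35,"ty":-17,"tz":30,"turn":-2},{"tx":70,"ty":-34,"tz":60,"turn":-4},{"tx":105,"ty":-51,"tz":90,"turn":-6},{"tx":140,"ty":-68,"tz":120,"turn":-8},{"tx":159,"ty":-86,"tz":150,"turn":-10}]' 50
python3 -m crank '[{"tx":0,"ty":0,"tz":10,"turn":-2},{"tx":0,"ty":0,"tz":20,"turn":-4},{"tx":0,"ty":0,"tz":30,"turn":-6},{"tx":0,"ty":0,"tz":40,"turn":-8},{"tx":0,"ty":0,"tz":40,"turn":-8}]' 50
python3 -m crank '[{"tx":0,"ty":0,"tz":0,"turn":0},{"tx":0,"ty":0,"tz":0,"turn":0}]'
python3 - <<'E'
from h import *
go([.486,.3725,.022],np.radians(84.6))
E
```

```text
t=20.57 shift [159.1 -86.4 194. ]
time: 21.2
position: [0.4851, 0.3751, 0.1434]
tool_rot: [-1.205, -2.901, -0.002]
ft_force: [0.2, 0.6, 0.1]
grip_width: 0.578
grip_force: 0.0
time: 21.82
position: [0.4857, 0.3726, 0.1033]
tool_rot: [-0.154, -3.136, 0.002]
ft_force: [-0.2, 0.3, 0.1]
grip_width: 0.572
grip_force: 0.0
time: 22.08
position: [0.4859, 0.3739, 0.1049]
tool_rot: [0.152, 3.137, 0.0]
ft_force: [0.2, 0.0, 1.0]
grip_width: 0.575
grip_force: 0.0
t=22.07 shift [-0.1 -1.4 82.9] turn -0.03 j7 0.43
```

```bash
python3 -m crank '[{"tx":0,"ty":-1,"tz":30,"turn":0},{"tx":0,"ty":-1,"tz":60,"turn":0},{"tx":0,"ty":-1,"tz":80,"turn":0},{"tx":0,"ty":-1,"tz":82,"turn":0},{"tx":0,"ty":-1,"tz":82,"turn":0}]'
python3 -m crank '[{"tx":0,"ty":0,"tz":0,"turn":0},{"tx":0,"ty":0,"tz":0,"turn":0},{"tx":0,"ty":0,"tz":0,"turn":0},{"tx":0,"ty":0,"tz":0,"turn":0},{"tx":0,"ty":0,"tz":0,"turn":0}]' 15 58
python3 -m crank '[{"tx":0,"ty":0,"tz":0,"turn":0},{"tx":0,"ty":0,"tz":0,"turn":0}]'
```

```text
time: 22.7
position: [0.4858, 0.3735, 0.0232]
tool_rot: [0.149, 3.137, 0.001]
ft_force: [0.2, -1.0, 0.6]
grip_width: 0.572
grip_force: 0.0
time: 23.32
position: [0.4856, 0.3729, 0.0225]
tool_rot: [0.149, 3.138, 0.0]
ft_force: [0.4, -0.9, 2.1]
grip_width: 0.246
grip_force: 58.0
time: 23.58
position: [0.4856, 0.3729, 0.0225]
tool_rot: [0.149, 3.138, 0.0]
ft_force: [0.7, -0.8, 3.3]
grip_width: 0.245
grip_force: 58.0
```

```bash
python3 -m crank '[{"tx":0,"ty":0,"tz":-40,"turn":0},{"tx":0,"ty":0,"tz":-90,"turn":0},{"tx":0,"ty":0,"tz":-130,"turn":0},{"tx":0,"ty":0,"tz":-130,"turn":2},{"tx":0,"ty":0,"tz":-130,"turn":4}]'
python3 -m crank '[{"tx":0,"ty":0,"tz":0,"turn":2},{"tx":0,"ty":0,"tz":0,"turn":4},{"tx":0,"ty":0,"tz":0,"turn":6},{"tx":0,"ty":0,"tz":0,"turn":8},{"tx":0,"ty":0,"tz":0,"turn":10}]'
python3 -m crank '[{"tx":0,"ty":0,"tz":0,"turn":2},{"tx":0,"ty":0,"tz":0,"turn":4},{"tx":0,"ty":0,"tz":0,"turn":4},{"tx":0,"ty":0,"tz":0,"turn":4}]'
python3 - <<'E'
from h import *
s,t,r=st();print(t)
go([.495,.345,.15],np.radians(-5.5))
P,q=rodfit('top',.1,.16,(.42,.56,.2,.31),'t3.png')
K=(P[...,2]>.075)&(P[...,2]<.11)&(P[...,0]>.44)&(P[...,0]<.505)&(P[...,1]<.2)&(P[...,1]>.09)
print(cv2.minAreaRect((P[K][:,:2]*1000).astype(np.float32)),P[K][:,2].mean())
E
```

```text
time: 24.2
position: [0.4853, 0.3725, 0.1522]
tool_rot: [-0.701, -3.062, 0.001]
ft_force: [-0.3, -0.9, -1.9]
grip_width: 0.251
grip_force: 58.0
time: 24.82
position: [0.4849, 0.3724, 0.1514]
tool_rot: [-1.929, -2.479, 0.002]
ft_force: [-0.6, 0.3, -1.6]
grip_width: 0.244
grip_force: 58.0
time: 25.32
position: [0.4852, 0.3727, 0.1519]
tool_rot: [-2.321, -2.117, 0.001]
ft_force: [0.6, -0.9, -1.3]
grip_width: 0.246
grip_force: 58.0
[0.48519546 0.37272194 0.15191232]
t=25.32 shift [-26.7  12.3   1.9] turn 0.05 j7 -0.99
n 235 c [0.4751 0.2764 0.1423] axis [-0.089 -0.995 -0.051] ends [0.4781 0.3097 0.144 ] [0.4721 0.2432 0.1406]
((476.8182373046875, 142.14703369140625), (58.304813385009766, 44.09900665283203), 84.1643295288086) 0.0854577405811338
```

```bash
python3 -m crank '[{"tx":-18,"ty":18,"tz":20,"turn":0},{"tx":-18,"ty":18,"tz":45,"turn":0},{"tx":-18,"ty":18,"tz":68,"turn":0},{"tx":-18,"ty":18,"tz":68,"turn":0},{"tx":-18,"ty":18,"tz":68,"turn":0}]'
cat > al.py <<'E'
from h import *
import sys
s,t,r=st();print('tcp',t,s['time'],'g',round(s['grip_width'],3))
f=[]
for n in ('top','scene'):
    P,q=rodfit(n,.045,.1,(.44,.54,.2,.285),None)
    f.append(q)
    K=(P[...,2]>.078)&(P[...,2]<.11)&(P[...,0]>.44)&(P[...,0]<.505)&(P[...,1]<.19)&(P[...,1]>.09)
    rc=cv2.minAreaRect((P[K][:,:2]*1000).astype(np.float32)); print(n,np.round(rc[0],1),np.round(rc[1],1),round(rc[2],1),P[K][:,2].mean())
    c=np.array(rc[0])/1000
    y=np.array([.0979,.9952]); x=np.array([y[1],-y[0]])
    w=(q[:,:2]-c)@np.stack([x,y]).T
    for lo in np.arange(w[:,1].min(),w[:,1].max(),.012):
        m=(w[:,1]>=lo)&(w[:,1]<lo+.012)
        if m.sum()>5: print('  presslocal y %.0f x mid %.1f mean %.1f width %.1f ztop %.1f'%((lo+.006)*1e3,(w[m,0].min()+w[m,0].max())*500,w[m,0].mean()*1e3,np.ptp(w[m,0])*1e3,np.percentile(q[m,2],90)*1e3))
E
python3 al.py
```

```text
time: 26.0
position: [0.5024, 0.3526, 0.0845]
tool_rot: [2.325, 2.113, 0.0]
ft_force: [0.1, -0.5, -1.4]
grip_width: 0.248
grip_force: 58.0
tcp [0.50241094 0.35262167 0.08445407] 26.0 g 0.248
n 183 c [0.4917 0.2539 0.0746] axis [-0.095 -0.994 -0.056] ends [0.4947 0.2851 0.0764] [0.4888 0.2233 0.0729]
top [477.4 142. ] [58.4 44. ] 84.2 0.08591226528897229
  presslocal y 88 x mid 3.7 mean 3.4 width 12.4 ztop 75.8
  presslocal y 100 x mid 3.7 mean 3.4 width 13.7 ztop 77.0
  presslocal y 112 x mid 3.4 mean 3.7 width 12.7 ztop 77.3
  presslocal y 124 x mid 3.5 mean 2.9 width 13.4 ztop 78.6
  presslocal y 136 x mid 3.0 mean 3.4 width 12.9 ztop 78.1
n 65 c [0.4946 0.2398 0.0739] axis [0.046 0.997 0.059] ends [0.4939 0.2246 0.073 ] [0.4953 0.2558 0.0748]
scene [479.  141.4] [62.1 44.8] 84.3 0.08423630176623484
  presslocal y 90 x mid 4.7 mean 6.0 width 14.5 ztop 75.7
  presslocal y 102 x mid 4.6 mean 6.0 width 12.7 ztop 76.1
  presslocal y 114 x mid 4.4 mean 5.5 width 11.7 ztop 76.5
```

```bash
python3 -m crank '[{"tx":0,"ty":-3.5,"tz":3.5,"turn":0},{"tx":-20,"ty":-3.5,"tz":3.5,"turn":0},{"tx":-38,"ty":-3.5,"tz":3.5,"turn":0},{"tx":-38,"ty":-3.5,"tz":3.5,"turn":0},{"tx":-38,"ty":-3.5,"tz":3.5,"turn":0}]'
python3 al.py
python3 - <<'E'
from h import *
pic('scene','s3.png',(300,210,460,330),5)
E
```

```text
time: 26.72
position: [0.4949, 0.3156, 0.0811]
tool_rot: [2.325, 2.112, 0.001]
ft_force: [-0.7, 0.3, -1.6]
grip_width: 0.249
grip_force: 58.0
tcp [0.4948771  0.31555054 0.08113693] 26.725 g 0.249
n 248 c [0.4866 0.2427 0.0721] axis [-0.099 -0.994 -0.037] ends [0.4908 0.2846 0.0737] [0.4824 0.2001 0.0706]
top [477.3 142. ] [58.8 43.7] 84.5 0.08583205000967994
  presslocal y 64 x mid -0.2 mean -0.6 width 11.7 ztop 73.9
  presslocal y 76 x mid -0.0 mean -0.7 width 13.8 ztop 74.7
  presslocal y 88 x mid -0.2 mean -0.2 width 11.8 ztop 74.0
  presslocal y 100 x mid -0.2 mean -0.5 width 13.6 ztop 76.0
  presslocal y 112 x mid -0.4 mean -0.6 width 11.8 ztop 76.7
  presslocal y 124 x mid -0.3 mean -0.7 width 13.5 ztop 75.6
  presslocal y 136 x mid -0.6 mean -0.5 width 12.3 ztop 76.5
n 25 c [0.4868 0.2057 0.07  ] axis [ 0.657 -0.543 -0.523] ends [0.4822 0.2095 0.0736] [0.4919 0.2015 0.0659]
scene [478.3 141.4] [61.1 45.6] 84.7 0.08401769978759435
  presslocal y 65 x mid 1.9 mean 2.1 width 12.1 ztop 72.4
```

View pics/s3.png

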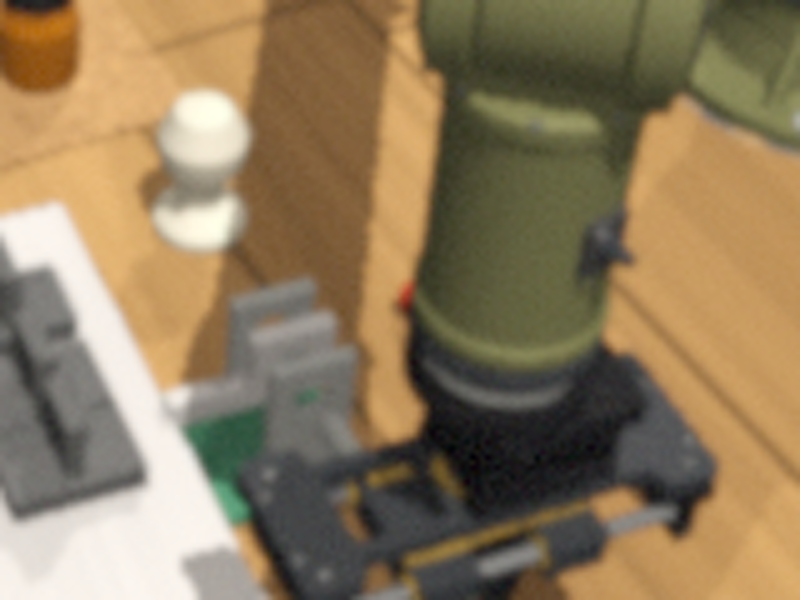

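The tip is about 14 mm short of the near cheek and lined up laterally. I'll insert slowly, watching the force.

```bash
python3 -m crank '[{"tx":0,"ty":0.3,"tz":1,"turn":0},{"tx":-12,"ty":0.3,"tz":1,"turn":0},{"tx":-20,"ty":0.3,"tz":1,"turn":0},{"tx":-28,"ty":0.3,"tz":1,"turn":0},{"tx":-28,"ty":0.3,"tz":1,"turn":0}]'
python3 -m crank '[{"tx":-6,"ty":0,"tz":0,"turn":0},{"tx":-12,"ty":0,"tz":0,"turn":0},{"tx":-12,"ty":0,"tz":0,"turn":0}]'
```

```text
time: 27.5
position: [0.4925, 0.2865, 0.0798]
tool_rot: [2.326, 2.111, -0.001]
ft_force: [0.2, 0.6, -1.7]
grip_width: 0.244
grip_force: 58.0
time: 27.88
position: [0.4912, 0.2751, 0.0797]
tool_rot: [2.325, 2.112, -0.001]
ft_force: [-0.2, -0.1, -1.1]
grip_width: 0.247
grip_force: 58.0
```

```bash
python3 -m crank '[{"tx":-6,"ty":0,"tz":0,"turn":0},{"tx":-12,"ty":0,"tz":0,"turn":0},{"tx":-18,"ty":0,"tz":0,"turn":0},{"tx":-24,"ty":0,"tz":0,"turn":0},{"tx":-24,"ty":0,"tz":0,"turn":0}]'
python3 -m crank '[{"tx":-7,"ty":0,"tz":0,"turn":0},{"tx":-14,"ty":0,"tz":0,"turn":0},{"tx":-21,"ty":0,"tz":0,"turn":0},{"tx":-28,"ty":0,"tz":0,"turn":0},{"tx":-28,"ty":0,"tz":0,"turn":0}]'
```

```text
time: 28.5
position: [0.4889, 0.2511, 0.0798]
tool_rot: [2.325, 2.112, -0.001]
ft_force: [-0.1, 0.6, -2.0]
grip_width: 0.242
grip_force: 58.0
time: 29.12
position: [0.4862, 0.2231, 0.0797]
tool_rot: [2.325, 2.112, -0.001]
ft_force: [-0.1, 0.2, 0.0]
grip_width: 0.249
grip_force: 58.0
```

```bash
python3 -m crank '[{"tx":-6,"ty":0,"tz":0,"turn":0},{"tx":-12,"ty":0,"tz":0,"turn":0},{"tx":-12,"ty":0,"tz":0,"turn":0}]'
python3 -m crank '[{"tx":0,"ty":0,"tz":0,"turn":0},{"tx":0,"ty":0,"tz":0,"turn":0},{"tx":0,"ty":0,"tz":0,"turn":0},{"tx":0,"ty":0,"tz":0,"turn":0}]' 40
python3 -m crank '[{"tx":0,"ty":0,"tz":-30,"turn":0},{"tx":0,"ty":0,"tz":-80,"turn":0},{"tx":0,"ty":0,"tz":-130,"turn":0},{"tx":-50,"ty":-20,"tz":-160,"turn":0},{"tx":-100,"ty":-20,"tz":-160,"turn":0}]'
python3 - <<'E'
from h import *
print(st()[1],st()[0]['time'])
pic('top','t5.png',(170,140,330,300),4)
for q in ['rod','rod_tip','weight1']: print(q,[(np.round(e['xyz'],3).tolist(),round(e['confidence'],2)) for e in ctrl.mark_of('top',q)])
E
```

```text
time: 29.5
position: [0.485, 0.2114, 0.0797]
tool_rot: [2.325, 2.112, -0.001]
ft_force: [-0.3, -0.1, -1.2]
grip_width: 0.248
grip_force: 58.0
time: 30.0
position: [0.485, 0.2122, 0.0799]
tool_rot: [2.324, 2.114, 0.0]
ft_force: [0.4, -0.6, -0.1]
grip_width: 0.451
grip_force: 0.0
time: 30.62
position: [0.456, 0.1149, 0.2427]
tool_rot: [2.318, 2.115, 0.006]
ft_force: [0.9, -0.7, -0.6]
grip_width: 0.462
grip_force: 0.0
[0.45599865 0.11492896 0.24269065] 30.625
rod []
rod_tip [([0.78, 0.168, 0.001], 0.67), ([0.474, 0.083, 0.061], 0.43)]
weight1 [([0.595, 0.048, 0.047], 0.93), ([0.312, -0.342, -0.002], 0.91), ([0.465, -0.394, 0.002], 0.83), ([0.607, 0.148, 0.049], 0.72), ([0.188, -0.299, -0.005], 0.64), ([0.604, 0.104, 0.048], 0.6)]
```

View pics/t5.png

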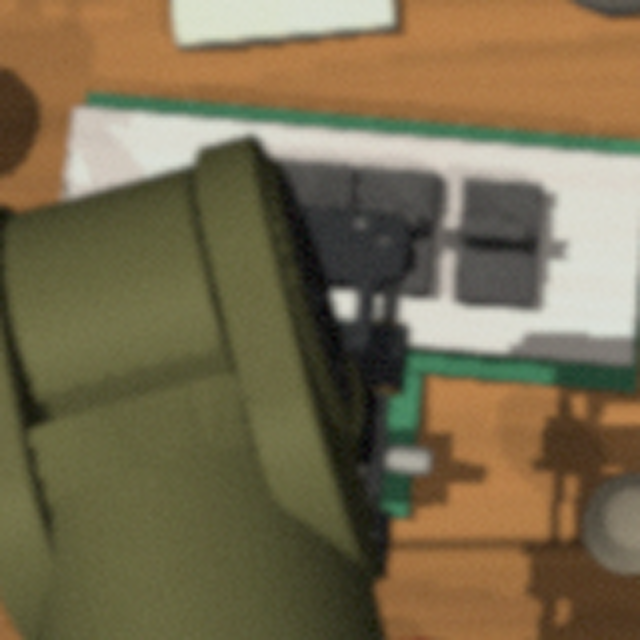

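The rod tip shows past the far cheek (409,460 in the crop), about 29 mm beyond it. Now I'll take the weights off.

```bash
python3 -m crank '[{"tx":-40,"ty":45,"tz":0,"turn":0},{"tx":-80,"ty":90,"tz":0,"turn":0},{"tx":-130,"ty":115,"tz":-20,"turn":0},{"tx":-190,"ty":115,"tz":-20,"turn":0},{"tx":-190,"ty":115,"tz":-20,"turn":0}]' 45
python3 -m crank '[{"tx":0,"ty":0,"tz":0,"turn":0},{"tx":0,"ty":0,"tz":0,"turn":0}]' 45
python3 - <<'E'
from h import *
weights('wrist','w6.png',.05)
go([.594,.043,.14],np.radians(-5.5)); print(st()[1])
E
```

```text
time: 31.45
position: [0.552, -0.0906, 0.2588]
tool_rot: [-2.332, -2.104, 0.003]
ft_force: [0.2, -0.2, -0.7]
grip_width: 0.516
grip_force: 0.0
time: 31.7
position: [0.5524, -0.0829, 0.2597]
tool_rot: [-2.32, -2.118, -0.001]
ft_force: [-0.4, 0.4, -0.2]
grip_width: 0.516
grip_force: 0.0
foot c [473.6  94.9] yaw 83.3 size [27. 13.] top [0 0] z 0.000 toprect None zmin 0.058
foot c [599.8  87.6] yaw -5.4 size [69. 16.] top [599.  85.] z 0.096 toprect (array([ 1., 10.]), 85) zmin 0.058
foot c [594.   43.8] yaw -4.9 size [70. 45.] top [593.  44.] z 0.100 toprect (array([36., 12.]), 84) zmin 0.058
foot c [765.1 -25.9] yaw -85.8 size [83. 46.] top [755. -33.] z 0.098 toprect (array([29., 74.]), 20) zmin 0.058
foot c [451.6 -36.1] yaw 56.3 size [47. 20.] top [0 0] z 0.000 toprect None zmin 0.058
t=31.75 shift [129.4  30.  119.8] turn 0.05 j7 -0.04
[ 0.55228117 -0.08316959  0.25974875]
```

```bash
python3 -m crank '[{"tx":45,"ty":10,"tz":10,"turn":0},{"tx":90,"ty":20,"tz":40,"turn":0},{"tx":129,"ty":29,"tz":80,"turn":0},{"tx":129,"ty":29,"tz":110,"turn":0},{"tx":129,"ty":29,"tz":110,"turn":0}]' 45
python3 -m crank '[{"tx":0,"ty":0,"tz":0,"turn":0},{"tx":0,"ty":0,"tz":0,"turn":0}]' 45
python3 - <<'E'
from h import *
go([.594,.044,.092],np.radians(-5.2)); print(st()[1])
E
```

```text
time: 32.38
position: [0.5911, 0.0415, 0.1474]
tool_rot: [-2.319, -2.114, 0.006]
ft_force: [1.1, -0.3, 0.5]
grip_width: 0.519
grip_force: 0.0
time: 32.62
position: [0.5943, 0.0397, 0.1518]
tool_rot: [2.324, 2.111, 0.003]
ft_force: [0.1, -0.6, 0.2]
grip_width: 0.516
grip_force: 0.0
t=32.62 shift [ 4.3 -0.9 59.8] turn -0.06 j7 -0.34
[0.59427646 0.03965517 0.15179064]
```

```bash
python3 -m crank '[{"tx":4,"ty":-1,"tz":30,"turn":0},{"tx":4,"ty":-1,"tz":58,"turn":0},{"tx":4,"ty":-1,"tz":59,"turn":0},{"tx":4,"ty":-1,"tz":59,"turn":0}]' 45
python3 -m crank '[{"tx":0,"ty":0,"tz":0,"turn":0},{"tx":0,"ty":0,"tz":0,"turn":0},{"tx":0,"ty":0,"tz":0,"turn":0},{"tx":0,"ty":0,"tz":0,"turn":0},{"tx":0,"ty":0,"tz":0,"turn":0}]' 6 50
python3 -m crank '[{"tx":0,"ty":0,"tz":0,"turn":0},{"tx":0,"ty":0,"tz":-30,"turn":0},{"tx":0,"ty":0,"tz":-70,"turn":0},{"tx":-50,"ty":4,"tz":-80,"turn":0},{"tx":-110,"ty":8,"tz":-80,"turn":0}]'
python3 -m crank '[{"tx":-60,"ty":5,"tz":0,"turn":0},{"tx":-120,"ty":10,"tz":0,"turn":0},{"tx":-180,"ty":15,"tz":0,"turn":0},{"tx":-240,"ty":20,"tz":0,"turn":0},{"tx":-300,"ty":25,"tz":0,"turn":0}]'
python3 -m crank '[{"tx":-33,"ty":3,"tz":0,"turn":0},{"tx":-33,"ty":3,"tz":20,"turn":0},{"tx":-33,"ty":3,"tz":60,"turn":0},{"tx":-33,"ty":3,"tz":80,"turn":0},{"tx":-33,"ty":3,"tz":80,"turn":0}]'
python3 - <<'E'
from h import *
go([.585,-.40,.046],np.radians(-5.2)); print(st()[1])
ctrl.get_image('top');print([(np.round(e['xyz'],3).tolist(),round(e['confidence'],2)) for e in ctrl.mark_of('top','weight1')])
E
```

```text
time: 33.12
position: [0.5936, 0.044, 0.0924]
tool_rot: [2.324, 2.112, 0.003]
ft_force: [0.5, 0.4, 0.3]
grip_width: 0.517
grip_force: 0.0
time: 33.75
position: [0.5929, 0.0441, 0.091]
tool_rot: [2.324, 2.113, 0.001]
ft_force: [2.1, -0.6, 0.7]
grip_width: 0.132
grip_force: 50.0
time: 34.38
position: [0.59, -0.0653, 0.1713]
tool_rot: [2.32, 2.118, 0.001]
ft_force: [1.3, -1.2, -4.7]
grip_width: 0.132
grip_force: 50.0
time: 35.0
position: [0.5853, -0.3683, 0.1691]
tool_rot: [-2.322, -2.112, 0.001]
ft_force: [0.8, -0.1, -3.5]
grip_width: 0.13
grip_force: 50.0
time: 35.62
position: [0.5848, -0.3983, 0.0878]
tool_rot: [-2.319, -2.111, 0.002]
ft_force: [0.6, -0.3, -3.9]
grip_width: 0.131
grip_force: 50.0
t=35.62 shift [-1.8  0.6 41.7] turn -0.04 j7 0.34
[ 0.58476118 -0.39828832  0.08775661]
[([0.312, -0.342, -0.002], 0.91), ([0.586, -0.393, 0.046], 0.86), ([0.604, 0.105, 0.052], 0.81), ([0.462, -0.395, 0.003], 0.76), ([0.609, 0.152, 0.055], 0.71), ([0.188, -0.296, -0.005], 0.56), ([0.474, 0.112, 0.068], 0.33)]
```

```bash
python3 -m crank '[{"tx":0,"ty":0,"tz":20,"turn":0},{"tx":0,"ty":0,"tz":36,"turn":0},{"tx":0,"ty":0,"tz":42,"turn":0},{"tx":0,"ty":0,"tz":43,"turn":0},{"tx":0,"ty":0,"tz":43,"turn":0}]'
python3 -m crank '[{"tx":0,"ty":0,"tz":0,"turn":0},{"tx":0,"ty":0,"tz":0,"turn":0},{"tx":0,"ty":0,"tz":0,"turn":0},{"tx":0,"ty":0,"tz":0,"turn":0}]' 45
python3 -m crank '[{"tx":0,"ty":0,"tz":-40,"turn":0},{"tx":0,"ty":0,"tz":-90,"turn":0},{"tx":40,"ty":0,"tz":-130,"turn":0},{"tx":90,"ty":0,"tz":-160,"turn":0},{"tx":150,"ty":-5,"tz":-170,"turn":0}]'
python3 -m crank '[{"tx":60,"ty":-5,"tz":-20,"turn":0},{"tx":120,"ty":-10,"tz":-40,"turn":0},{"tx":180,"ty":-15,"tz":-40,"turn":0},{"tx":210,"ty":-15,"tz":-40,"turn":0},{"tx":210,"ty":-15,"tz":-40,"turn":0}]'
python3 -m crank '[{"tx":0,"ty":0,"tz":0,"turn":0},{"tx":0,"ty":0,"tz":0,"turn":0}]'
python3 - <<'E'
from h import *
a,d=ctrl.get_image('wrist');P=cloud('wrist',d);m=(abs(P[...,0]-.585)<.02)&(abs(P[...,1]-.04)<.03);print('plate z',np.median(P[m][:,2]))
weights('wrist','w7.png',.053)
go([.602,.104,.14],np.radians(-5.5)); print(st()[1])
E
```

```text
time: 36.35
position: [0.5867, -0.4004, 0.0482]
tool_rot: [2.324, 2.113, 0.0]
ft_force: [1.1, 0.1, -4.2]
grip_width: 0.133
grip_force: 50.0
time: 36.85
position: [0.5865, -0.4004, 0.0483]
tool_rot: [2.324, 2.113, 0.0]
ft_force: [-0.7, 0.9, -0.1]
grip_width: 0.48
grip_force: 0.0
time: 37.48
position: [0.5967, -0.2502, 0.2208]
tool_rot: [2.323, 2.108, 0.003]
ft_force: [1.8, 0.2, 0.3]
grip_width: 0.516
grip_force: 0.0
time: 38.1
position: [0.6006, -0.036, 0.2584]
tool_rot: [-2.318, -2.121, -0.002]
ft_force: [0.3, -0.7, -0.9]
grip_width: 0.515
grip_force: 0.0
time: 38.35
position: [0.6005, -0.0423, 0.2576]
tool_rot: [2.328, 2.11, -0.001]
ft_force: [-0.1, -0.4, -1.1]
grip_width: 0.519
grip_force: 0.0
plate z 0.05214421456687013
foot c [479.2 133.3] yaw 4.8 size [44. 19.] top [0 0] z 0.000 toprect None zmin 0.061
foot c [602.3 109.7] yaw -5.5 size [70. 59.] top [601. 103.] z 0.104 toprect (array([36., 12.]), 84) zmin 0.061
foot c [477.4  99.8] yaw 4.5 size [44. 34.] top [0 0] z 0.000 toprect None zmin 0.061
foot c [765.7 -20.1] yaw 80.8 size [84. 46.] top [751. -21.] z 0.101 toprect (array([15., 59.]), 1) zmin 0.061
foot c [452.7 -32.7] yaw 62.8 size [46. 20.] top [0 0] z 0.000 toprect None zmin 0.061
t=38.45 shift [145.2 -12.7 117.6] turn -0.02 j7 -0.17
[ 0.60052278 -0.0416728   0.25761759]
```

View pics/w7.png

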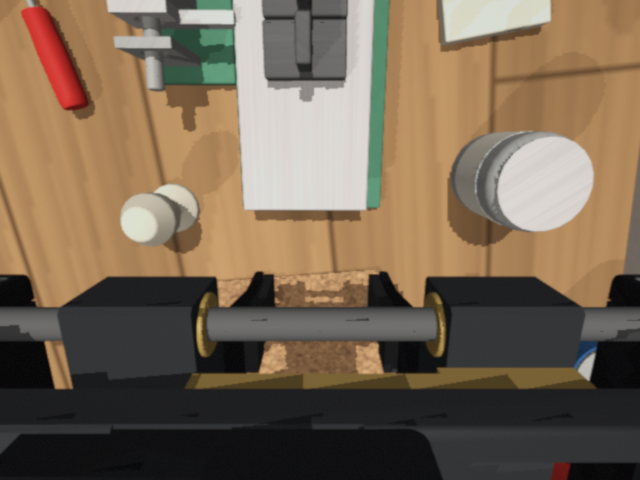

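The rod is through all three parts (tip at 155,85) and two weights remain on the plate (305,45).

```bash
python3 -m crank '[{"tx":50,"ty":-4,"tz":10,"turn":0},{"tx":100,"ty":-8,"tz":40,"turn":0},{"tx":144,"ty":-13,"tz":70,"turn":0},{"tx":144,"ty":-13,"tz":100,"turn":0},{"tx":144,"ty":-13,"tz":110,"turn":0}]' 45
python3 -m crank '[{"tx":0,"ty":0,"tz":0,"turn":0},{"tx":0,"ty":0,"tz":0,"turn":0}]' 45
python3 - <<'E'
from h import *
go([.601,.103,.094],np.radians(-5.5)); print(st()[1])
E
```

```text
time: 39.08
position: [0.6003, 0.1038, 0.1457]
tool_rot: [-2.323, -2.112, 0.005]
ft_force: [0.2, -1.0, 0.4]
grip_width: 0.518
grip_force: 0.0
time: 39.33
position: [0.6024, 0.1037, 0.1492]
tool_rot: [2.325, 2.11, 0.003]
ft_force: [0.2, 0.8, 0.3]
grip_width: 0.517
grip_force: 0.0
t=39.33 shift [-0.9 -1.4 55.2] turn -0.01 j7 -0.47
[0.60239673 0.10371961 0.14921692]
```

```bash
python3 -m crank '[{"tx":0,"ty":-1,"tz":30,"turn":0},{"tx":0,"ty":-1,"tz":54,"turn":0},{"tx":0,"ty":-1,"tz":55,"turn":0},{"tx":0,"ty":-1,"tz":55,"turn":0}]' 45
python3 -m crank '[{"tx":0,"ty":0,"tz":0,"turn":0},{"tx":0,"ty":0,"tz":0,"turn":0},{"tx":0,"ty":0,"tz":0,"turn":0},{"tx":0,"ty":0,"tz":0,"turn":0},{"tx":0,"ty":0,"tz":0,"turn":0}]' 6 50
python3 -m crank '[{"tx":0,"ty":0,"tz":0,"turn":0},{"tx":0,"ty":0,"tz":-30,"turn":0},{"tx":0,"ty":0,"tz":-70,"turn":0},{"tx":-50,"ty":3,"tz":-80,"turn":0},{"tx":-110,"ty":6,"tz":-80,"turn":0}]'
python3 -m crank '[{"tx":-60,"ty":4,"tz":0,"turn":0},{"tx":-120,"ty":8,"tz":0,"turn":0},{"tx":-180,"ty":12,"tz":0,"turn":0},{"tx":-240,"ty":15,"tz":0,"turn":0},{"tx":-292,"ty":17,"tz":0,"turn":0}]'
python3 -m crank '[{"tx":0,"ty":0,"tz":0,"turn":0},{"tx":0,"ty":0,"tz":20,"turn":0},{"tx":0,"ty":0,"tz":60,"turn":0},{"tx":0,"ty":0,"tz":80,"turn":0},{"tx":0,"ty":0,"tz":80,"turn":0}]'
python3 - <<'E'
from h import *
go([.585,-.30,.046],np.radians(-5.2)); print(st()[1])
ctrl.get_image('top');print([(np.round(e['xyz'],3).tolist(),round(e['confidence'],2)) for e in ctrl.mark_of('top','weight1')])
E
```

```text
time: 39.83
position: [0.6014, 0.1047, 0.0944]
tool_rot: [2.324, 2.112, 0.003]
ft_force: [0.0, -0.7, -0.2]
grip_width: 0.519
grip_force: 0.0
time: 40.45
position: [0.6007, 0.1046, 0.093]
tool_rot: [2.324, 2.113, 0.001]
ft_force: [1.3, 0.2, -0.3]
grip_width: 0.133
grip_force: 50.0
time: 41.08
position: [0.5956, -0.0046, 0.1732]
tool_rot: [-2.32, -2.118, -0.001]
ft_force: [2.0, -0.7, -5.6]
grip_width: 0.129
grip_force: 50.0
time: 41.7
position: [0.5833, -0.3, 0.1711]
tool_rot: [-2.324, -2.11, 0.003]
ft_force: [0.1, 0.7, -4.5]
grip_width: 0.133
grip_force: 50.0
time: 42.32
position: [0.5835, -0.2955, 0.0899]
tool_rot: [-2.318, -2.112, 0.002]
ft_force: [-0.7, 0.1, -4.4]
grip_width: 0.137
grip_force: 50.0
t=42.33 shift [-4.4  2.1 43.9] turn -0.03 j7 0.20
[ 0.58352398 -0.29553469  0.08991622]
[([0.312, -0.339, -0.0], 0.91), ([0.582, -0.293, 0.05], 0.73), ([0.439, -0.028, -0.0], 0.66), ([0.189, -0.298, -0.004], 0.63), ([0.606, 0.148, 0.055], 0.58), ([0.587, -0.395, 0.004], 0.55), ([0.787, -0.028, 0.006], 0.44)]
```

```bash
python3 -m crank '[{"tx":0,"ty":0,"tz":20,"turn":0},{"tx":0,"ty":0,"tz":36,"turn":0},{"tx":0,"ty":0,"tz":43,"turn":0},{"tx":0,"ty":0,"tz":45,"turn":0},{"tx":0,"ty":0,"tz":45,"turn":0}]'
python3 -m crank '[{"tx":0,"ty":0,"tz":0,"turn":0},{"tx":0,"ty":0,"tz":0,"turn":0},{"tx":0,"ty":0,"tz":0,"turn":0},{"tx":0,"ty":0,"tz":0,"turn":0}]' 45
python3 -m crank '[{"tx":0,"ty":0,"tz":-40,"turn":0},{"tx":0,"ty":0,"tz":-90,"turn":0},{"tx":40,"ty":0,"tz":-130,"turn":0},{"tx":90,"ty":0,"tz":-160,"turn":0},{"tx":150,"ty":-5,"tz":-170,"turn":0}]'
python3 -m crank '[{"tx":60,"ty":-5,"tz":-20,"turn":0},{"tx":110,"ty":-10,"tz":-40,"turn":0},{"tx":150,"ty":-13,"tz":-40,"turn":0},{"tx":150,"ty":-13,"tz":-40,"turn":0}]'
python3 -m crank '[{"tx":0,"ty":0,"tz":0,"turn":0},{"tx":0,"ty":0,"tz":0,"turn":0}]'
python3 - <<'E'
from h import *
a,d=ctrl.get_image('wrist');P=cloud('wrist',d);m=(abs(P[...,0]-.585)<.02)&(abs(P[...,1]-.08)<.03);print('plate z',np.median(P[m][:,2]))
weights('wrist','w8.png',.055)
go([.606,.150,.096],np.radians(-5.5)); print(st()[1])
E
```

```text
time: 43.05
position: [0.5853, -0.2978, 0.048]
tool_rot: [2.324, 2.113, 0.0]
ft_force: [0.1, -0.8, -4.6]
grip_width: 0.132
grip_force: 50.0
time: 43.55
position: [0.5853, -0.2978, 0.0483]
tool_rot: [2.324, 2.113, 0.0]
ft_force: [-0.4, 0.0, -0.4]
grip_width: 0.477
grip_force: 0.0
time: 44.18
position: [0.5956, -0.1475, 0.2207]
tool_rot: [2.324, 2.108, 0.004]
ft_force: [1.4, 1.2, -1.0]
grip_width: 0.517
grip_force: 0.0
time: 44.68
position: [0.5954, 0.008, 0.2587]
tool_rot: [-2.316, -2.122, -0.003]
ft_force: [0.0, -0.2, 0.5]
grip_width: 0.519
grip_force: 0.0
time: 44.92
position: [0.5956, 0.0006, 0.2574]
tool_rot: [2.327, 2.11, -0.002]
ft_force: [0.0, -0.4, 0.2]
grip_width: 0.517
grip_force: 0.0
plate z 0.05487166058814716
foot c [488.4 182.8] yaw -87.3 size [18.  5.] top [0 0] z 0.000 toprect None zmin 0.064
foot c [606.2 149.1] yaw -5.4 size [69. 45.] top [606. 148.] z 0.106 toprect (array([35., 12.]), 85) zmin 0.063
foot c [481.6 158.5] yaw 4.5 size [44. 16.] top [0 0] z 0.000 toprect None zmin 0.063
foot c [480.  131.7] yaw 7.5 size [44. 19.] top [0 0] z 0.000 toprect None zmin 0.063
foot c [478.4  99.9] yaw 5.3 size [42. 33.] top [0 0] z 0.000 toprect None zmin 0.063
foot c [763.9 -12.2] yaw 61.7 size [85. 38.] top [752. -18.] z 0.102 toprect (array([61., 15.]), 82) zmin 0.063
t=45.02 shift [149.4  -4.1 161.5] turn -0.02 j7 -0.24
[0.59560374 0.00100651 0.25752108]
```

```bash
python3 -m crank '[{"tx":50,"ty":-1,"tz":10,"turn":0},{"tx":100,"ty":-3,"tz":40,"turn":0},{"tx":148,"ty":-4,"tz":70,"turn":0},{"tx":148,"ty":-4,"tz":100,"turn":0},{"tx":148,"ty":-4,"tz":110,"turn":0}]' 45
python3 -m crank '[{"tx":0,"ty":0,"tz":0,"turn":0},{"tx":0,"ty":0,"tz":0,"turn":0}]' 45
python3 - <<'E'
from h import *
go([.606,.149,.096],np.radians(-5.5)); print(st()[1])
E
```

```text
time: 45.65
position: [0.6046, 0.1494, 0.1455]
tool_rot: [-2.324, -2.112, 0.006]
ft_force: [0.6, -0.4, 0.2]
grip_width: 0.516
grip_force: 0.0
time: 45.9
position: [0.6068, 0.1495, 0.1493]
tool_rot: [2.326, 2.11, 0.003]
ft_force: [0.8, -0.4, 0.8]
grip_width: 0.521
grip_force: 0.0
t=45.90 shift [-0.6 -0.9 53.3] turn -0.01 j7 -0.55
[0.60681153 0.14947069 0.14927396]
```

```bash
python3 -m crank '[{"tx":0,"ty":-1,"tz":30,"turn":0},{"tx":0,"ty":-1,"tz":52,"turn":0},{"tx":0,"ty":-1,"tz":53,"turn":0},{"tx":0,"ty":-1,"tz":53,"turn":0}]' 45
python3 -m crank '[{"tx":0,"ty":0,"tz":0,"turn":0},{"tx":0,"ty":0,"tz":0,"turn":0},{"tx":0,"ty":0,"tz":0,"turn":0},{"tx":0,"ty":0,"tz":0,"turn":0},{"tx":0,"ty":0,"tz":0,"turn":0}]' 6 50
python3 -m crank '[{"tx":0,"ty":0,"tz":0,"turn":0},{"tx":0,"ty":0,"tz":-30,"turn":0},{"tx":0,"ty":0,"tz":-70,"turn":0},{"tx":-50,"ty":2,"tz":-80,"turn":0},{"tx":-110,"ty":4,"tz":-80,"turn":0}]'
python3 -m crank '[{"tx":-60,"ty":2,"tz":0,"turn":0},{"tx":-120,"ty":4,"tz":0,"turn":0},{"tx":-180,"ty":6,"tz":0,"turn":0},{"tx":-240,"ty":8,"tz":0,"turn":0},{"tx":-240,"ty":8,"tz":0,"turn":0}]'
python3 -m crank '[{"tx":0,"ty":0,"tz":0,"turn":0},{"tx":0,"ty":0,"tz":20,"turn":0},{"tx":0,"ty":0,"tz":60,"turn":0},{"tx":0,"ty":0,"tz":80,"turn":0},{"tx":0,"ty":0,"tz":80,"turn":0}]'
python3 - <<'E'
from h import *
go([.585,-.20,.046],np.radians(-5.2)); print(st()[1])
ctrl.get_image('top');print([(np.round(e['xyz'],3).tolist(),round(e['confidence'],2)) for e in ctrl.mark_of('top','weight1')])
E
```

```text
time: 46.4
position: [0.6057, 0.1505, 0.0964]
tool_rot: [2.324, 2.112, 0.003]
ft_force: [0.3, 0.2, 0.5]
grip_width: 0.521
grip_force: 0.0
time: 47.02
position: [0.6052, 0.1505, 0.095]
tool_rot: [2.324, 2.113, 0.001]
ft_force: [2.4, 0.8, -0.8]
grip_width: 0.133
grip_force: 50.0
time: 47.65
position: [0.5978, 0.0414, 0.1752]
tool_rot: [-2.32, -2.118, -0.001]
ft_force: [0.6, -1.1, -4.4]
grip_width: 0.133
grip_force: 50.0
time: 48.28
position: [0.5802, -0.2076, 0.1729]
tool_rot: [-2.336, -2.099, 0.009]
ft_force: [-1.5, 0.5, -4.0]
grip_width: 0.134
grip_force: 50.0
time: 48.9
position: [0.5818, -0.1977, 0.0923]
tool_rot: [-2.319, -2.112, 0.003]
ft_force: [0.3, 0.2, -4.4]
grip_width: 0.136
grip_force: 50.0
t=48.90 shift [-2.1  3.6 46.3] turn -0.03 j7 0.05
[ 0.58181177 -0.19765889  0.09229193]
[([0.585, -0.399, 0.004], 0.65), ([0.585, -0.198, 0.051], 0.5), ([0.467, -0.424, 0.004], 0.48)]
```

```bash
python3 -m crank '[{"tx":0,"ty":2,"tz":20,"turn":0},{"tx":0,"ty":2,"tz":36,"turn":0},{"tx":0,"ty":2,"tz":45,"turn":0},{"tx":0,"ty":2,"tz":47,"turn":0},{"tx":0,"ty":2,"tz":47,"turn":0}]'
python3 -m crank '[{"tx":0,"ty":0,"tz":0,"turn":0},{"tx":0,"ty":0,"tz":0,"turn":0},{"tx":0,"ty":0,"tz":0,"turn":0},{"tx":0,"ty":0,"tz":0,"turn":0}]' 45
python3 -m crank '[{"tx":0,"ty":0,"tz":-40,"turn":0},{"tx":0,"ty":0,"tz":-90,"turn":0},{"tx":40,"ty":0,"tz":-130,"turn":0},{"tx":90,"ty":0,"tz":-160,"turn":0},{"tx":150,"ty":-5,"tz":-170,"turn":0}]'
python3 -m crank '[{"tx":0,"ty":0,"tz":0,"turn":0},{"tx":0,"ty":0,"tz":0,"turn":0},{"tx":0,"ty":0,"tz":0,"turn":0}]'
python3 - <<'E'
from h import *
a,d=pic('top','t9.png',(140,140,540,440),2)
P=cloud('top',d);m=(abs(P[...,0]-.595)<.03)&(abs(P[...,1]-.20)<.05);print('plate z',np.median(P[m][:,2]))
print([(np.round(e['xyz'],3).tolist(),round(e['confidence'],2)) for e in ctrl.mark_of('top','weight1')])
print([(np.round(e['xyz'],3).tolist(),round(e['confidence'],2)) for e in ctrl.mark_of('top','rod_tip')+ctrl.mark_of('top','rod')])
print(st()[1])
E
```

```text
time: 49.62
position: [0.5856, -0.1993, 0.0479]
tool_rot: [2.324, 2.113, 0.0]
ft_force: [0.8, 0.8, -3.7]
grip_width: 0.132
grip_force: 50.0
time: 50.12
position: [0.5856, -0.1994, 0.0482]
tool_rot: [2.324, 2.113, 0.0]
ft_force: [-0.6, -1.1, 0.4]
grip_width: 0.475
grip_force: 0.0
time: 50.75
position: [0.596, -0.0491, 0.2206]
tool_rot: [2.324, 2.108, 0.004]
ft_force: [1.2, 0.6, 0.8]
grip_width: 0.513
grip_force: 0.0
time: 51.12
position: [0.5943, -0.0515, 0.2172]
tool_rot: [-2.327, -2.11, 0.002]
ft_force: [1.0, 0.0, -0.7]
grip_width: 0.516
grip_force: 0.0
plate z 0.05612696267751427
[([0.587, -0.395, 0.003], 0.84), ([0.311, -0.34, 0.001], 0.75), ([0.19, -0.298, -0.004], 0.74), ([0.586, -0.299, 0.001], 0.71), ([0.467, -0.424, 0.005], 0.66)]
[([0.471, 0.078, 0.065], 0.89), ([0.476, 0.11, 0.066], 0.2), ([0.489, 0.228, 0.068], 0.83)]
[ 0.59449768 -0.05064037  0.21742152]
```

View pics/t9.png

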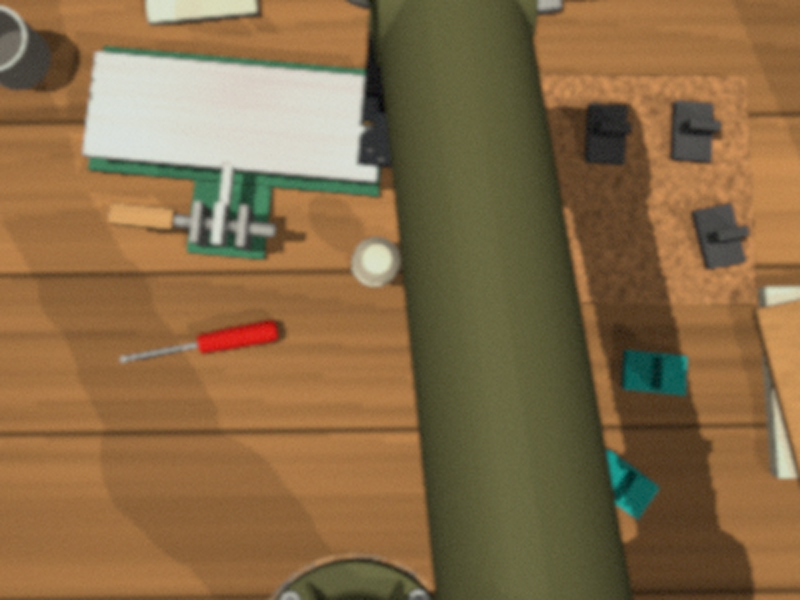

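The plate is bare and held 18 mm down by the rod (handle 140,216; tip 270,230). Three weights stand on the mat at 607,133, 694,130 and 720,236. The fourth is hidden under the arm, so I'll check it in the scene view.

```bash
python3 - <<'E'
from h import *
pic('scene','s9.png',(200,150,360,270),4)
print([(np.round(e['xyz'],3).tolist(),round(e['confidence'],2)) for e in ctrl.mark_of('scene','weight1')], st()[0]['ft_force'])
E
```

```text
[([0.312, -0.339, -0.002], 0.8), ([0.584, -0.204, 0.005], 0.7), ([0.584, -0.302, 0.003], 0.58), ([0.465, -0.42, 0.003], 0.5), ([0.59, -0.396, 0.003], 0.49)] [-0.28573863 -0.34752224  0.3019349 ]
```

View pics/s9.png

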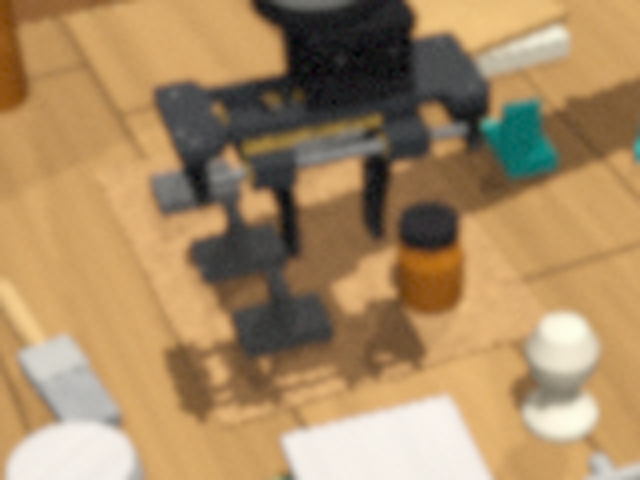

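All four weights stand upright on the mat: the third shows at 283,325, the others are behind it, and the networks place all four. I'm handing the job in.

```bash
python3 -c "
from bench import ctrl
print(ctrl.close_job())"
```

```text
the job is handed in; nothing more can be done
None
```

The job is handed in, with no verdict returned: at my last look the rod was through both cheeks and the lug, about 29 mm past the far one, holding the bare plate about 18 mm down, and all four weights stood upright on the cork mat.

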